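# Swap what is stored behind the two big bottles

## Task

The white reagent boat is stored on the grey board behind the two big bottles: first stand both bottles on the green mat, then bring the boat onto the white outline on the orange mat, lying within and along the outline. Next stand the small brown bottle in the middle of the yellow place behind, where the boat was, and after that put both big bottles back, each centred on the disc of its own cap colour. Keep every bottle upright and leave the foil-wrapped flask where it stands.

Things in the scene. Friction and masses are not known exactly. Their poses are not given: they have to be found in the camera images.
- bottle_red: big clear screw-cap bottle with a RED cap, 90 mm wide, 195 mm high; origin at the centre of its underside, z up its axis. Too wide for the body grasp: take it by the cap and neck, 50 mm wide, best at 165 to 185 mm above the origin. About 0.35 kg. Starts on the red disc.
- bottle_blue: big clear screw-cap bottle with a BLUE cap, 86 mm wide, 180 mm high; origin at the centre of its underside, z up its axis. Take it by the cap and neck, 47 mm wide, best at 150 to 170 mm above the origin. About 0.35 kg. Starts on the blue disc.
- tray_boat: white open reagent boat (reservoir), 46 mm (its x) by 122 mm (its y) by 26 mm high, acts as a solid block, about 0.04 kg; origin at the centre of its underside. Grip it across its x, at the middle of its length. It starts in the yellow place on the grey board, lying along it; the big bottles leave no room for a finger on its near side.
- amber: small brown bottle with a black cap, 44 mm wide body up to 54 mm, cap 26 mm wide from 60 to 85 mm above the origin, about 0.1 kg; origin at the centre of its underside. Starts on the far part of the orange mat.
- flask: beaker wrapped in crumpled foil, 61 mm wide, 84 mm high, origin at the centre of its underside; stands on the grey board beside the boat, 115 mm from the middle of the yellow place towards +y of the board. Must stay where it is.
- pad_red: flat disc with a red rim, 106 mm wide, fixed on the near half of the grey board (250 x 175 x 6 mm); origin at the centre of its underside, its top is 2 mm higher (8 mm above the worktop). Home of the red-capped bottle. May be left or right of the blue disc, centres 112 mm apart.
- pad_blue: flat disc with a blue rim, 106 mm wide, otherwise like the red one. Home of the blue-capped bottle.
- back_spot (a point): middle of the yellow place on the far half of the grey board, 56 x 134 mm, surface 6 mm above the worktop; x of this frame points away from the robot across the place, y along it. Home of the boat at the start, of the brown bottle at the end.
- parking_mat: plain green mat 270 mm (x) by 150 mm (y), 3 mm thick, fixed, origin at the centre of its underside; it lies left or right of the board. Both big bottles fit on it side by side, 65 mm either side of the centre along its x.
- work_spot (a point): centre of the white outline, 58 mm (x) by 133 mm (y), on the near part of the orange mat (270 x 150 x 3 mm, fixed, on the side where the green mat is not), on the mat's surface 3 mm above the worktop; x points away from the robot along the mat.
Mind the look-alikes: they are no part of the job. Leave any red look-alike of the amber alone.

How it is judged:
By the outcome, as a careful person would: the job done as asked, in the order asked, and still so for the second after the job is handed in, with the robot touching nothing.
It also fails if it takes over 128 s, if anything falls off the work surface, if the arm or the gripper's body presses on something with over 40 N, if the wrist force passes 120 N, or if a joint passes its speed limit or range.

## Robot

A 6-joint arm with a two-finger parallel gripper is mounted at the origin on a cart in front of the work surface, level with it; the furniture and walls round the work are solid. World frame = base frame: x ahead of the robot, y to its left, z up, the work surface at z = 0. Lengths are in m, angles in degrees, forces in N, time in s.
With the tool pointing down it reaches from about 0.375 to 0.9 m from the base axis. Payload 3.1 kg.
Tool frame: the origin (TCP) lies at the centre of the arm's flange, where the gripper is bolted on; the fingertips stand 182 mm ahead of it and the grasp point (between the pads) lies 164 mm ahead of it; x points along the fingers, z is the direction in which the jaws open and shut, and the axes are right-handed (so a half turn about x gives the same grasp; the last joint's range is limited). The gripper opens to 87 mm and grips with 3 to 60 N. Pads are 19 mm wide; open, the fingers measure 117 mm over their backs; the gripper's body (75 mm by 190 mm) begins 51 mm behind the grasp point.
Start: joints at [-82.764, 30.224, 82.088, -0, 67.689, -10.227], TCP at [0.188, -0.596, 0.405] pointing down, gripper open.
Joint ranges: [-176.69, 176.69], [-43.24, 126.21], [12.49, 139.97], [-82, 262], [0, 151.66], [-163.58, 163.58]. Speed limits (degrees/s): [159.86, 159.86, 180, 180, 180, 180].

## Interface

Orientations are given as a 3x3 rotation matrix whose columns are the frame's x, y, z axes.
In Python, from rig import bot gives the robot as it stands.
- The arm moves only by the shell command python3 -m crank 'ROWS' [OPENING]. ROWS is JSON, a list of rows, each an object with "offset": the shift along the tool's x, y, z in m, a list of three; "spin": the turn about the tool's x in rad. A call has 1 to 12 rows; each row shifts and turns the commanded pose from where the row before left it, along the tool's axes as they then stand; what a row does not reach is not made up. A row lasts 1/10 s, in which the tool goes at most 50 mm and 8.59 degrees, less where a joint would pass 70% of its speed; a pose out of reach is approached as far as the arm can. A call is refused whole if a number of a shift passes 0.05 or a number of a turn 0.15, either way. A call with a gripper value outside its range is refused whole. OPENING is the finger opening in m, from 0 to 0.087, set as the call begins (- or left out, the last holds). The fingers move at their own pace and stop on an object; the grip force is fixed at half the most. Time passes only in rows, so rows that do not move let the fingers close. It gives the time, the measured TCP pose, the force and the opening at its end, in the units of the state.
- bot.read_state(): the state, without advancing time (a new reading comes with each control period).
- bot.capture(name): name is "scene" or "top" or "wrist"; returns a dict with "pixels" (480x640x3 uint8, blue, green, red), "depth" (480x640 float32, m along the optical axis (not along the pixel's ray), 0 where there is no reading), "K" (3x3 intrinsics, pixels), "world_to_cam" (4x4, takes a point from world to camera coordinates). Camera axes: x right, y up, looking along -z (the intrinsics and any distortion apply to the point x, -y, -z); pixel columns grow to the right and rows downward; lengths in m; the calibration is good to about 2 mm. A picture is of the moment at which its call begins.
- bot.hand_in(): hands the job in, once; it reports no verdict.
Trained networks look in a picture, given as the dict that the camera call returned (one of the last four; its "shot" number tells which), for a name from the list of things; names that differ only in an ending like _2 or _b are one class to them, and where a whole thing is asked for, a point or a joint stands for the part that bears it (a point fixed in the world has none). Each returns a list of dicts, best first, with "p" (0 to 1); they miss things now and then, are a little off and sometimes report something else, mostly with a low value. They report only what shows in the picture. A call takes as long as a camera call. They do not tell look-alikes from the thing itself.
- bot.regions_of(label, picture): "region" (480x640 bool, what is visible of it) and "extent" ([centre column, centre row, width, height] in pixels, round what is visible of it).
The state is a dict: "time_s": time; "joint_positions": joint angles; "qvel": joint speeds; "tau": joint torques, N m; "position": TCP position; "tcp_rot": TCP orientation; "force": force on the tool from outside, world axes, zero at the start; "moment": the same for the moment, N m; "opening": opening from 0.0 (shut) to 1.0 (fully open).
Only numpy, scipy, OpenCV 4.12 (cv2) and the standard library are available. Lean on these libraries where they do the work, as an engineer would, in place of code of your own. Each camera call takes 0.05 s, during which the arm holds its last target.

## Working session

There is one attempt and no reset: what is moved stays moved. The work goes in short steps, Python scripts to look and compute and a shell command to move; the robot and the scene stay as the last step left them, time stands still between calls to the robot, and variables do not carry over. Pictures are saved under pics/ and viewed, and the job is handed in when it is done.

```bash
ls; mkdir -p pics
python3 - <<'E'
from rig import bot
import cv2, numpy as np, pickle
s=bot.read_state(); print(s)
for n in ("scene","top","wrist"):
    c=bot.capture(n); cv2.imwrite(f"pics/a_{n}.png",c["pixels"]); print(n,c["K"],c["world_to_cam"].round(4).tolist(),c.keys(),bot.read_state()["time_s"])
    pickle.dump(c,open(f"/tmp/a_{n}.pkl","wb"))
E
```

```text
pics
{'time_s': 0.0, 'joint_positions': array([-8.27634626e+01,  3.02788627e+01,  8.21560100e+01, -1.58032669e-03,
        6.76869240e+01, -1.02252239e+01]), 'qvel': array([ 0.02866321, -0.03361738,  0.03288299,  0.08510319,  0.05360514,
       -0.05683544]), 'tau': array([-5.67322513e-04, -4.40046394e+01, -1.76589417e+01,  6.33421121e-02,
        5.82394504e-02, -1.68278493e-04]), 'position': array([ 0.18754676, -0.595844  ,  0.4037744 ]), 'tcp_rot': array([[-2.93085846e-04,  9.53914328e-01,  3.00078939e-01],
       [ 2.10560701e-03,  3.00078875e-01, -9.53912069e-01],
       [-9.99997740e-01,  3.52270192e-04, -2.09651757e-03]]), 'force': array([-0.7995538 ,  0.41629782, -0.45677408]), 'moment': array([-0.05261005, -0.02563989, -0.01986224]), 'opening': 1.0029551489370898}
scene [[521.67042865   0.         316.45314454]
 [  0.         521.67042865 242.57640162]
 [  0.           0.           1.        ]] [[0.8442, 0.536, 0.0093, -0.3892], [-0.4815, 0.7506, 0.4525, 0.1796], [0.2355, -0.3864, 0.8917, -1.3313], [0.0, 0.0, 0.0, 1.0]] dict_keys(['pixels', 'depth', 'K', 'world_to_cam', 'shot']) 0.05
top [[539.13435114   0.         319.15328269]
 [  0.         539.13435114 241.76979314]
 [  0.           0.           1.        ]] [[-0.0835, -0.9965, -0.0017, 0.0373], [0.971, -0.0817, 0.2246, -0.456], [-0.2239, 0.0171, 0.9745, -1.0634], [0.0, 0.0, 0.0, 1.0]] dict_keys(['pixels', 'depth', 'K', 'world_to_cam', 'shot']) 0.1
wrist [[411.39352794   0.         317.56008654]
 [  0.         411.39352794 240.84325436]
 [  0.           0.           1.        ]] [[0.3002, -0.9539, -0.0021, -0.6246], [0.9106, 0.2872, -0.2971, 0.0355], [0.284, 0.0873, 0.9548, -0.3919], [0.0, 0.0, 0.0, 1.0]] dict_keys(['pixels', 'depth', 'K', 'world_to_cam', 'shot']) 0.15
```

View pics/a_scene.png

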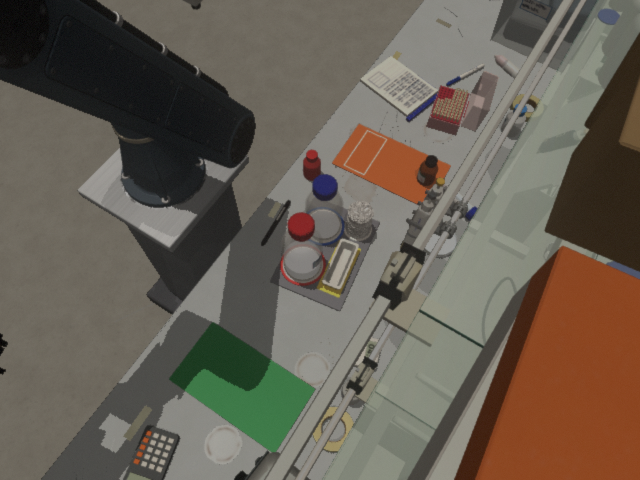

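View pics/a_top.png

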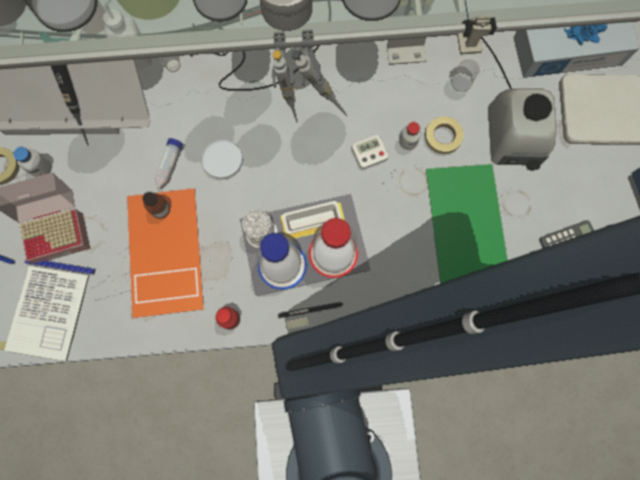

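View pics/a_wrist.png

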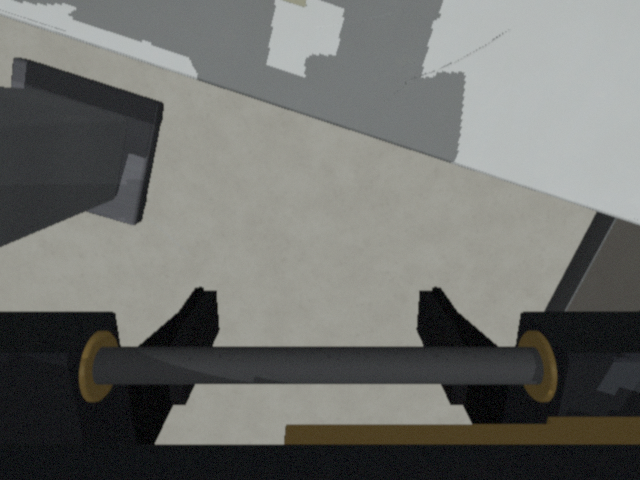

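The top view shows the board in the middle at about (305,243), with the blue cap at (275,246), the red cap at (337,232), the boat at (312,217) and the foil flask at (257,225). The orange mat is on the left, with the amber at (155,203) and the outline at (167,286). The green mat is on the right at (467,225).

Candidates for confusion:
- **Amber:** brown with a black cap at top (155,203). Its red look-alike is at (228,317), and there is a small red-capped vial at (411,132).
- **Red bottle:** the big one at (337,232). The small red one at (228,317) is not it.
- **Boat:** at (312,217). The white disc at (222,158) and the white eraser-like timer at (370,150) are not it.

```bash
cat > h.py <<'E'
import numpy as np, cv2
def ray(c,u,v):
    K=c["K"]; d=np.array([(u-K[0,2])/K[0,0],-(v-K[1,2])/K[1,1],-1.0])
    M=c["world_to_cam"]; R=M[:3,:3]; t=M[:3,3]
    return -R.T@t, R.T@d
def onz(c,uv,z):
    out=[]
    for u,v in np.atleast_2d(uv):
        o,d=ray(c,u,v); out.append(o+d*(z-o[2])/d[2])
    return np.array(out)
def cloud(c,mask=None):
    D=c["depth"]; m=D>0
    if mask is not None: m&=mask
    v,u=np.nonzero(m); K=c["K"]; z=D[v,u]
    P=np.stack([(u-K[0,2])/K[0,0]*z,-(v-K[1,2])/K[1,1]*z,-z],1)
    M=c["world_to_cam"]; return (P-M[:3,3])@M[:3,:3]
def proj(c,P):
    M=c["world_to_cam"]; p=np.atleast_2d(P)@M[:3,:3].T+M[:3,3]; K=c["K"]
    return np.stack([K[0,2]+K[0,0]*p[:,0]/-p[:,2],K[1,2]+K[1,1]*-p[:,1]/-p[:,2]],1)
def rect(P):
    r=cv2.minAreaRect((P[:,:2]*1000).astype(np.float32)); b=cv2.boxPoints(r)
    return np.array(r[0])/1000,np.array(r[1]),r[2]
E
python3 - <<'E'
from rig import bot
from h import *
out={}
for n in ("top","scene"):
    c=bot.capture(n)
    im=c["pixels"]; hsv=cv2.cvtColor(im,cv2.COLOR_BGR2HSV)
    for nm in ("bottle_red","bottle_blue","tray_boat","amber","flask","pad_red","pad_blue","parking_mat"):
        r=bot.regions_of(nm,c)
        for q in r[:2]:
            P=cloud(c,q["region"])
            if len(P)==0: continue
            zm=np.percentile(P[:,2],98)
            T=P[P[:,2]>zm-0.008]
            print(n,nm,round(q["p"],2),np.round(q["extent"]).tolist(),len(P),"med",np.median(P,0).round(3),"ztop",zm.round(3),"topmid",((T.min(0)+T.max(0))/2).round(3),T[:,:2].ptp(0).round(3) if hasattr(T,'ptp') else np.ptp(T[:,:2],axis=0).round(3))
    H,S,V=cv2.split(hsv)
    def big(m):
        k,l,st,_=cv2.connectedComponentsWithStats(m.astype(np.uint8)); i=1+np.argmax(st[1:,4]); 
        v,u=np.nonzero(l==i); return np.stack([u,v],1)
    o=big((H>4)&(H<14)&(S>180)&(V>60)) if n=="top" else None
    if o is not None:
        print(n,"orange",rect(onz(c,o,0.003)))
    g=big((H>50)&(H<75)&(S>120)); print(n,"green",rect(onz(c,g,0.003)))
    # yellow
    y=(H>22)&(H<33)&(S>120)&(V>80); 
    if n=="top": y[:180]=0; y[260:]=0; y[:,:240]=0;y[:,380:]=0
    else: y[:230]=0;y[310:]=0;y[:,:300]=0;y[:,370:]=0
    v,u=np.nonzero(y); print("yellow",len(u),rect(onz(c,np.stack([u,v],1),0.006)))
    crop={"top":im[170:330,110:390],"scene":im[120:320,250:470]}[n]
    cv2.imwrite(f"pics/b_{n}.png",cv2.resize(crop,None,fx=2.8,fy=2.8,interpolation=cv2.INTER_CUBIC))
E
```

```text
top bottle_red 0.92 [335.0, 245.0, 47.0, 56.0] 1989 med [ 0.422 -0.027  0.15 ] ztop 0.207 topmid [ 0.438 -0.03   0.204] [0.051 0.054]
top bottle_blue 0.79 [281.0, 259.0, 48.0, 52.0] 1734 med [0.41  0.078 0.14 ] ztop 0.192 topmid [0.425 0.083 0.189] [0.051 0.051]
top amber 0.84 [228.0, 317.0, 22.0, 27.0] 445 med [0.317 0.191 0.061] ztop 0.088 topmid [0.32  0.198 0.085] [0.028 0.028]
top amber 0.83 [159.0, 204.0, 31.0, 28.0] 519 med [0.563 0.331 0.062] ztop 0.09 topmid [0.571 0.337 0.088] [0.028 0.028]
top flask 0.85 [258.0, 228.0, 34.0, 37.0] 786 med [0.495 0.124 0.086] ztop 0.092 topmid [0.483 0.122 0.136] [0.089 0.055]
top pad_red 0.69 [284.0, 269.0, 45.0, 36.0] 438 med [0.394 0.057 0.009] ztop 0.018 topmid [0.411 0.078 0.04 ] [0.078 0.101]
top pad_red 0.64 [333.0, 260.0, 46.0, 35.0] 253 med [ 0.409 -0.006  0.009] ztop 0.014 topmid [ 0.425 -0.027  0.061] [0.073 0.101]
top pad_blue 0.76 [284.0, 269.0, 44.0, 36.0] 439 med [0.392 0.06  0.009] ztop 0.021 topmid [0.412 0.078 0.042] [0.07  0.093]
top parking_mat 0.82 [468.0, 223.0, 82.0, 122.0] 7132 med [ 0.492 -0.323  0.004] ztop 0.009 t
[... 1270 characters left out ...]
 219.0, 29.0, 42.0] 827 med [0.505 0.109 0.083] ztop 0.092 topmid [0.5   0.123 0.09 ] [0.057 0.052]
scene pad_red 0.62 [302.0, 272.0, 44.0, 23.0] 286 med [ 0.458 -0.064  0.01 ] ztop 0.017 topmid [ 0.441 -0.039  0.03 ] [0.099 0.083]
scene pad_blue 0.61 [335.0, 232.0, 20.0, 27.0] 134 med [0.467 0.072 0.01 ] ztop 0.014 topmid [0.464 0.08  0.022] [0.026 0.079]
scene parking_mat 0.6 [244.0, 386.0, 144.0, 128.0] 9549 med [ 0.488 -0.327  0.005] ztop 0.009 topmid [ 0.481 -0.324  0.007] [0.274 0.154]
scene green (array([ 0.48150238, -0.32487595]), array([146.24369812, 265.97732544]), 89.8110122680664)
yellow 104 (array([0.5159375 , 0.00939747]), array([ 55.21482849, 132.36106873]), 8.311847686767578)
```

View pics/b_top.png

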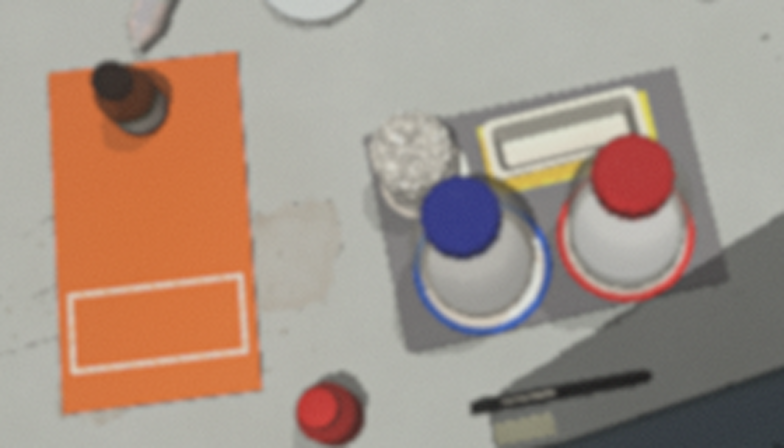

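View pics/b_scene.png

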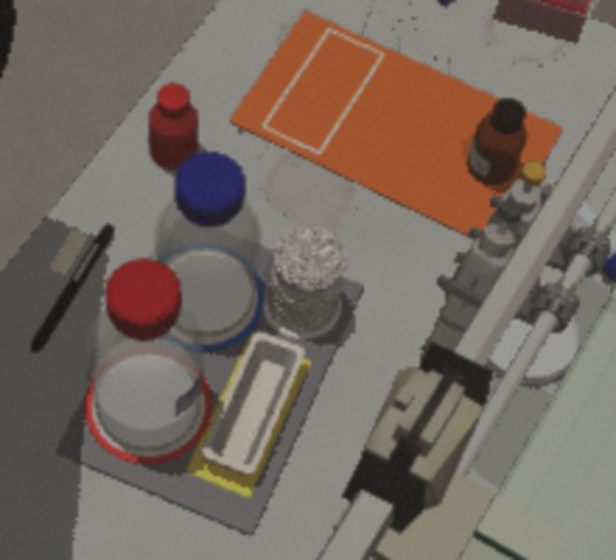

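Run:
```python
import pickle
from h import *
c=pickle.load(open("/tmp/a_top.pkl","rb")); s=pickle.load(open("/tmp/a_scene.pkl","rb"))
def q(c,L,x0,y0,k,z,nm,far):
    P=onz(c,np.array(L)/k+[x0,y0]-0.18,z)[:,:2]
    # order: farleft(+x,+y), farright, nearright, nearleft
    fl,fr,nr,nl=P
    ctr=P.mean(0); ydir=(fl-fr)+(nl-nr); xdir=(fl-nl)+(fr-nr)
    print(nm,ctr.round(4),"size",np.linalg.norm(xdir/2).round(4),np.linalg.norm(ydir/2).round(4),"yaw",np.degrees(np.arctan2(-ydir[0],ydir[1])).round(2),np.degrees(np.arctan2(xdir[1],xdir[0])).round(2))
q(c,[(70,295),(241,275),(245,352),(72,372)],110,170,2.8,.003,"outline top",0)
q(c,[(49,73),(239,52),(261,388),(63,413)],110,170,2.8,.003,"mat top",0)
q(c,[(363,133),(676,69),(727,282),(407,352)],110,170,2.8,.006,"board top",0)
q(s,[(383,54),(321,152),(265,124),(329,29)],250,120,2.8,.003,"outline scene",0)
q(s,[(561,128),(494,247),(231,121),(305,12)],250,120,2.8,.003,"mat scene",0)
# boat: white-ish top points z~0.032
for n,cc in (("top",c),("scene",s)):
    P=cloud(cc); m=(P[:,2]>.026)&(P[:,2]<.04)&(np.hypot(P[:,0]-.518,P[:,1]-.011)<.075); B=P[m]
    print(n,len(B),rect(B), B[:,2].max())
    for nm,cx,cy,zl,zh in (("red",.438,-.03,.19,.215),("blue",.425,.083,.175,.2),("amber",.571,.337,.075,.1),("flask",.5,.123,.07,.1)):
        m=(P[:,2]>zl)&(P[:,2]<zh)&(np.hypot(P[:,0]-cx,P[:,1]-cy)<.045); T=P[m]
        if len(T)>5: print("  ",nm,len(T),cv2.minEnclosingCircle((T[:,:2]*1000).astype(np.float32)),np.median(T,0).round(4))
    # rims
    hsv=cv2.cvtColor(cc["pixels"],cv2.COLOR_BGR2HSV)
    D=cc["depth"]; 
    v,u=np.nonzero(D>0); Z=np.zeros_like(D); Z[v,u]=P[:,2]
    low=(Z<.02)&(D>0)
    red=((hsv[...,0]<6)|(hsv[...,0]>174))&(hsv[...,1]>110)&low
    blu=(hsv[...,0]>105)&(hsv[...,0]<125)&(hsv[...,1]>110)&low
    for nm,m,cx,cy in (("pr",red,.438,-.03),("pb",blu,.425,.083)):
        v,u=np.nonzero(m); W=onz(cc,np.stack([u,v],1),.008)
        W=W[abs(np.hypot(W[:,0]-cx,W[:,1]-cy)-.05)<.012]
        if len(W)>8:
            from scipy.optimize import least_squares
            f=least_squares(lambda a:np.hypot(W[:,0]-a[0],W[:,1]-a[1])-a[2],[cx,cy,.05],loss="soft_l1",f_scale=.002)
            print("  ",nm,len(W),f.x.round(4))
```

```text
outline top [0.4016 0.3303] size 0.0591 0.1304 yaw 1.93 1.07
mat top [0.4765 0.332 ] size 0.2675 0.1492 yaw 2.13 1.87
board top [0.4664 0.0312] size 0.1745 0.2488 yaw 7.44 7.68
outline scene [0.402  0.3338] size 0.0584 0.1281 yaw 2.64 1.46
mat scene [0.4771 0.3341] size 0.2664 0.1473 yaw 2.51 2.33
top 431 (array([0.51773999, 0.00956976]), array([ 47.14271927, 121.68844604]), 10.114734649658203) 0.03838242571056264
   red 710 ((439.406982421875, -30.134572982788086), 27.201501846313477) [ 0.4381 -0.0298  0.2037]
   blue 680 ((425.49761962890625, 82.88444519042969), 27.37413787841797) [0.4245 0.0826 0.1887]
   amber 169 ((570.765380859375, 337.83782958984375), 14.450333595275879) [0.5696 0.3364 0.0873]
   flask 642 ((499.9158020019531, 122.74366760253906), 29.843585968017578) [0.4987 0.1225 0.087 ]
   pr 208 [ 0.4406 -0.0293  0.0506]
   pb 131 [0.4245 0.0817 0.0505]
scene 450 (array([0.50535574, 0.00956055]), array([ 72.39302826, 123.79338837]), 8.790023803710938) 0.03888761888580314
   red 560 ((440.3549499511719, -28.609785079956055), 27.986520767211914) [ 0.4422 -0.0319  0.2041]
   blue 490 ((425.73187255859375, 84.53551483154297), 27.49030303955078) [0.4275 0.0811 0.1888]
   amber 122 ((571.5540161132812, 338.79534912109375), 15.01502513885498) [0.5712 0.3359 0.0874]
   flask 488 ((494.52099609375, 117.45144653320312), 36.90522384643555) [0.5005 0.1215 0.0874]
   pr 192 [ 0.44   -0.0277  0.0501]
   pb 39 [0.4248 0.0828 0.0496]
```

```bash
cat >> h.py <<'E'
def go(s,P,yaw):
    """tool-axis offset from measured pose to TCP target P, yaw of jaw axis (deg)"""
    R=s["tcp_rot"]; d=R.T@(np.array(P)-s["position"]); cur=np.degrees(np.arctan2(R[1,2],R[0,2]))
    dy=(yaw-cur+180)%360-180
    print("t",round(s["time_s"],2),"pos",s["position"].round(4),"yaw",cur.round(2),"tilt",R[:,0].round(3),"offset",d.round(4),"spin",np.radians(-dy).round(4),"F",s["force"].round(1),"open",round(s["opening"]*87,1))
E
python3 - <<'E'
import pickle
from h import *
P=np.vstack([cloud(pickle.load(open(f"/tmp/a_{n}.pkl","rb"))) for n in("top","scene")])
for x in np.arange(.2,.9,.05):
    print(round(x,2),[int(1000*np.max(np.r_[0,P[(abs(P[:,0]-x-.025)<.025)&(abs(P[:,1]-y-.025)<.025)&(P[:,2]<.9),2]])) for y in np.arange(.5,-.55,-.05)])
E
python3 -m crank '[{"offset":[-0.003,0,0],"spin":-0.14},{"offset":[-0.003,0,0],"spin":-0.14},{"offset":[-0.003,0,0],"spin":-0.14},{"offset":[-0.003,0,0],"spin":-0.14},{"offset":[-0.003,0,0],"spin":-0.14},{"offset":[0,0,0],"spin":-0.14},{"offset":[0,0,0],"spin":-0.14},{"offset":[0,0,0],"spin":-0.14},{"offset":[0,0,0],"spin":-0.14},{"offset":[0,0,0],"spin":-0.14},{"offset":[0,0,0],"spin":0}]' 0.087
python3 - <<'E'
from rig import bot
from h import *
go(bot.read_state(),[.4395,-.0293,.425],7.5)
E
```

```text
0.2 [0, 0, 0, 0, 0, 0, 0, 0, 0, 390, 478, 554, 638, 722, 784, 779, 0, 0, 0, 0, 0]
0.25 [15, 9, 7, 7, 10, 6, 55, 59, 7, 362, 445, 527, 612, 695, 781, 793, 752, 6, 7, 7, 8]
0.3 [16, 8, 8, 10, 9, 9, 88, 91, 10, 19, 17, 19, 6, 9, 6, 801, 809, 9, 8, 8, 7]
0.35 [18, 12, 8, 11, 10, 12, 7, 7, 137, 186, 90, 135, 13, 9, 9, 7, 10, 10, 10, 7, 16]
0.4 [18, 15, 9, 11, 11, 10, 10, 10, 192, 194, 153, 208, 207, 10, 9, 8, 11, 10, 11, 8, 17]
0.45 [59, 46, 8, 11, 10, 11, 8, 87, 141, 189, 150, 209, 205, 9, 7, 8, 12, 11, 11, 8, 9]
0.5 [60, 54, 9, 10, 56, 11, 7, 86, 95, 90, 36, 38, 36, 7, 9, 7, 10, 10, 10, 8, 8]
0.55 [130, 7, 10, 90, 95, 11, 8, 7, 8, 9, 12, 13, 12, 9, 6, 8, 11, 11, 10, 56, 85]
0.6 [129, 8, 8, 10, 36, 8, 21, 19, 8, 384, 439, 408, 6, 23, 24, 7, 24, 21, 89, 123, 125]
0.65 [404, 404, 404, 404, 404, 404, 404, 404, 404, 744, 745, 745, 745, 745, 745, 749, 760, 745, 745, 745, 404]
0.7 [403, 404, 404, 404, 405, 404, 404, 700, 739, 745, 745, 746, 745, 745, 746, 750, 760, 745, 746, 746, 404]
0.75 [124, 398, 436, 440, 411, 359, 699, 700, 732, 762, 793, 817, 829, 830, 701, 830, 831, 831, 831, 700, 358]
0.8 [175, 404, 358, 183, 394, 358, 359, 371, 11, 362, 6, 355, 7, 825, 699, 831, 831, 832, 831, 7, 15]
0.85 [0, 0, 0, 6, 35, 39, 8, 14, 7, 12, 10, 8, 8, 734, 9, 15, 15, 831, 6, 11, 57]
time_s: 2.15
position: [0.1876, -0.5962, 0.4197]
tcp_rot: [[-0.0, -0.133, 0.991], [0.0, 0.991, 0.133], [-1.0, 0.0, -0.0]]
force: [0.2, 0.2, 0.1]
opening: 1.005
t 2.15 pos [ 0.1876 -0.5962  0.4197] yaw 7.67 tilt [-0.  0. -1.] offset [-0.0053  0.5282  0.3253] spin 0.0029 F [0.2 0.2 0.1] open 87.4
```

```bash
python3 - <<'E'
import pickle
from h import *
P=np.vstack([cloud(pickle.load(open(f"/tmp/a_{n}.pkl","rb"))) for n in("top","scene")])
for x in np.arange(.55,.72,.02):
    for y in np.arange(-.15,.2,.05):
        z=P[(abs(P[:,0]-x-.01)<.01)&(abs(P[:,1]-y-.025)<.025)&(P[:,2]>.06)&(P[:,2]<.9),2]
        if len(z)>2: print(round(x,2),round(y,2),len(z),z.min().round(3),np.median(z).round(3),z.max().round(3))
E
python3 -m crank '[{"offset":[0,0.03,0.018],"spin":0},{"offset":[0,0.04,0.024],"spin":0},{"offset":[0,0.042,0.026],"spin":0},{"offset":[0,0.042,0.026],"spin":0},{"offset":[0,0.042,0.026],"spin":0},{"offset":[0,0.042,0.026],"spin":0},{"offset":[0,0.042,0.026],"spin":0},{"offset":[0,0.042,0.026],"spin":0},{"offset":[0,0.042,0.026],"spin":0},{"offset":[0,0.042,0.026],"spin":0},{"offset":[0,0.042,0.026],"spin":0},{"offset":[-0.003,0.03,0.019],"spin":0}]' -
python3 - <<'E'
from rig import bot
from h import *
go(bot.read_state(),[.4395,-.0293,.425],7.5)
E
```

```text
0.63 -0.05 610 0.279 0.367 0.408
0.63 0.0 857 0.277 0.387 0.44
0.63 0.05 49 0.373 0.38 0.384
0.65 -0.1 45 0.22 0.25 0.275
0.65 -0.05 492 0.262 0.387 0.41
0.65 0.0 788 0.209 0.417 0.44
0.65 0.05 40 0.378 0.381 0.438
0.67 -0.05 149 0.38 0.387 0.407
0.67 0.0 214 0.377 0.398 0.426
0.69 -0.15 889 0.391 0.743 0.746
0.69 -0.1 954 0.39 0.404 0.746
0.69 -0.05 1077 0.378 0.41 0.747
0.69 0.0 1054 0.379 0.412 0.745
0.69 0.05 761 0.389 0.403 0.746
0.69 0.1 447 0.389 0.401 0.74
0.69 0.15 442 0.388 0.401 0.405
0.71 -0.15 241 0.696 0.698 0.701
0.71 -0.1 217 0.695 0.698 0.701
0.71 -0.05 196 0.395 0.698 0.701
0.71 0.0 186 0.395 0.698 0.701
0.71 0.05 157 0.697 0.698 0.7
0.71 0.1 142 0.696 0.698 0.7
0.71 0.15 92 0.696 0.698 0.7
time_s: 3.35
position: [0.4164, -0.0804, 0.4228]
tcp_rot: [[-0.0, -0.132, 0.991], [0.001, 0.991, 0.132], [-1.0, 0.001, 0.0]]
force: [0.4, -1.1, -0.3]
opening: 0.998
t 3.35 pos [ 0.4164 -0.0804  0.4228] yaw 7.56 tilt [-0.     0.001 -1.   ] offset [-0.0021  0.0476  0.0297] spin 0.001 F [ 0.4 -1.1 -0.3] open 86.8
```

```bash
python3 -m crank '[{"offset":[-0.001,0.024,0.015],"spin":0},{"offset":[0,0.018,0.0115],"spin":0},{"offset":[0,0,0],"spin":0},{"offset":[0,0,0],"spin":0}]' -
python3 - <<'E'
from rig import bot
from h import *
go(bot.read_state(),[.4395,-.0293,.425],7.5)
c=bot.capture("wrist"); cv2.imwrite("pics/c_wrist.png",c["pixels"])
P=cloud(c); 
print(len(P))
for nm,cx,cy,zl,zh in (("red",.438,-.03,.19,.215),("blue",.425,.083,.175,.2)):
    m=(P[:,2]>zl)&(P[:,2]<zh)&(np.hypot(P[:,0]-cx,P[:,1]-cy)<.045); T=P[m]
    if len(T)>5: print("  ",nm,len(T),cv2.minEnclosingCircle((T[:,:2]*1000).astype(np.float32)),np.median(T,0).round(4))
E
```

```text
time_s: 3.75
position: [0.4367, -0.0377, 0.4238]
tcp_rot: [[-0.0, -0.133, 0.991], [-0.001, 0.991, 0.133], [-1.0, -0.001, -0.0]]
force: [0.6, 0.5, -1.1]
opening: 1.0
t 3.75 pos [ 0.4367 -0.0377  0.4238] yaw 7.66 tilt [-0.    -0.001 -1.   ] offset [-0.0012  0.008   0.0039] spin 0.0029 F [ 0.6  0.5 -1.1] open 87.0
305946
   red 7934 ((440.50982666015625, -29.07124137878418), 27.706859588623047) [ 0.4401 -0.0263  0.2025]
   blue 7639 ((426.3646545410156, 83.96338653564453), 26.94570541381836) [0.4274 0.0787 0.1876]
```

View pics/c_wrist.png

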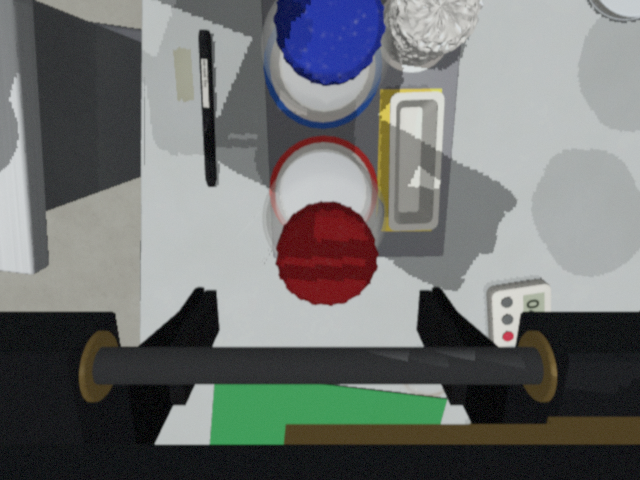

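The wrist picture shows the red cap at (327,253) between the fingers' line, the blue cap at (328,30) and the boat at (413,160). The wrist depth agrees on (0.440,-0.029) for the red one. I'm going down now.

```bash
python3 -m crank '[{"offset":[0,0.008,0.004],"spin":0},{"offset":[0,0,0],"spin":0},{"offset":[0.012,0,0],"spin":0},{"offset":[0.02,0,0],"spin":0},{"offset":[0.02,0,0],"spin":0},{"offset":[0.018,0,0],"spin":0},{"offset":[0.007,0,0],"spin":0},{"offset":[0,0,0],"spin":0},{"offset":[0,0,0],"spin":0}]' -
python3 - <<'E'
from rig import bot
from h import *
go(bot.read_state(),[.440,-.029,.347],7.5)
E
```

```text
time_s: 4.7
position: [0.4399, -0.0297, 0.3472]
tcp_rot: [[0.001, -0.133, 0.991], [-0.0, 0.991, 0.133], [-1.0, -0.0, 0.001]]
force: [-0.4, -0.3, 0.8]
opening: 1.001
t 4.7 pos [ 0.4399 -0.0297  0.3472] yaw 7.65 tilt [ 0.001 -0.    -1.   ] offset [0.0002 0.0007 0.0002] spin 0.0026 F [-0.4 -0.3  0.8] open 87.1
```

```bash
python3 -m crank '[{"offset":[0,0,0],"spin":0},{"offset":[0,0,0],"spin":0},{"offset":[0,0,0],"spin":0},{"offset":[0,0,0],"spin":0},{"offset":[0,0,0],"spin":0},{"offset":[0,0,0],"spin":0},{"offset":[0,0,0],"spin":0}]' 0.02
python3 -m crank '[{"offset":[-0.003,0,0],"spin":0},{"offset":[-0.006,0,0],"spin":0},{"offset":[-0.008,0,0],"spin":0},{"offset":[-0.008,0,0],"spin":0},{"offset":[-0.006,0,0],"spin":0},{"offset":[-0.003,0,0],"spin":0},{"offset":[0,0,0],"spin":0},{"offset":[0,0,0],"spin":0}]' -
python3 - <<'E'
from rig import bot
from h import *
go(bot.read_state(),[.547,-.325,.380],7.5)
E
```

```text
time_s: 5.4
position: [0.4398, -0.0294, 0.3468]
tcp_rot: [[0.0, -0.134, 0.991], [-0.0, 0.991, 0.134], [-1.0, -0.0, 0.0]]
force: [0.5, 0.2, 0.3]
opening: 0.561
time_s: 6.2
position: [0.4395, -0.0294, 0.3808]
tcp_rot: [[-0.0, -0.134, 0.991], [0.0, 0.991, 0.134], [-1.0, 0.0, -0.0]]
force: [-0.0, -0.1, -3.4]
opening: 0.565
t 6.2 pos [ 0.4395 -0.0294  0.3808] yaw 7.68 tilt [-0.  0. -1.] offset [ 0.0007 -0.3073  0.067 ] spin 0.0031 F [-0.  -0.1 -3.4] open 49.1
```

```bash
python3 -m crank '[{"offset":[0,-0.008,0.0017],"spin":0},{"offset":[0,-0.016,0.0035],"spin":0},{"offset":[0,-0.026,0.0057],"spin":0},{"offset":[0,-0.030,0.0065],"spin":0},{"offset":[0,-0.030,0.0065],"spin":0},{"offset":[0,-0.030,0.0065],"spin":0},{"offset":[0,-0.030,0.0065],"spin":0},{"offset":[0,-0.030,0.0065],"spin":0},{"offset":[0,-0.030,0.0065],"spin":0},{"offset":[0,-0.030,0.0065],"spin":0},{"offset":[0,-0.026,0.006],"spin":0},{"offset":[0,-0.014,0.003],"spin":0}]' -
python3 -m crank '[{"offset":[0,-0.007,0.0016],"spin":0},{"offset":[0,0,0],"spin":0},{"offset":[0,0,0],"spin":0},{"offset":[0.006,0,0],"spin":0},{"offset":[0.01,0,0],"spin":0},{"offset":[0.01,0,0],"spin":0},{"offset":[0.006,0,0],"spin":0},{"offset":[0.003,0,0],"spin":0},{"offset":[0,0,0],"spin":0}]' -
python3 - <<'E'
from rig import bot
from h import *
go(bot.read_state(),[.547,-.325,.342],7.5)
E
```

```text
time_s: 7.4
position: [0.5449, -0.3218, 0.3801]
tcp_rot: [[0.001, -0.131, 0.991], [-0.002, 0.991, 0.131], [-1.0, -0.002, 0.001]]
force: [1.1, -0.2, -2.6]
opening: 0.564
time_s: 8.3
position: [0.547, -0.3246, 0.3449]
tcp_rot: [[-0.001, -0.134, 0.991], [0.001, 0.991, 0.134], [-1.0, 0.001, -0.001]]
force: [0.0, 0.3, -2.5]
opening: 0.567
t 8.3 pos [ 0.547  -0.3246  0.3449] yaw 7.68 tilt [-0.001  0.001 -1.   ] offset [ 0.0029 -0.0004 -0.    ] spin 0.0032 F [ 0.   0.3 -2.5] open 49.4
```

```bash
python3 -m crank '[{"offset":[0.002,0,0],"spin":0},{"offset":[0.001,0,0],"spin":0},{"offset":[0.0005,0,0],"spin":0},{"offset":[0,0,0],"spin":0}]' -
python3 -m crank '[{"offset":[0,0,0],"spin":0},{"offset":[0,0,0],"spin":0},{"offset":[0,0,0],"spin":0},{"offset":[0,0,0],"spin":0},{"offset":[0,0,0],"spin":0}]' 0.087
python3 -m crank '[{"offset":[-0.01,0,0],"spin":0},{"offset":[-0.02,0,0],"spin":0},{"offset":[-0.025,0,0],"spin":0},{"offset":[-0.025,0,0],"spin":0}]' -
python3 - <<'E'
from rig import bot
from h import *
go(bot.read_state(),[.4255,.0825,.42],7.5)
c=bot.capture("top"); cv2.imwrite("pics/d_top.png",c["pixels"])
E
```

```text
time_s: 8.7
position: [0.547, -0.3247, 0.3424]
tcp_rot: [[0.0, -0.134, 0.991], [-0.0, 0.991, 0.134], [-1.0, -0.0, 0.0]]
force: [0.2, 0.2, -2.9]
opening: 0.565
time_s: 9.2
position: [0.5471, -0.3248, 0.3425]
tcp_rot: [[0.0, -0.134, 0.991], [-0.0, 0.991, 0.134], [-1.0, -0.0, 0.0]]
force: [0.2, -0.1, 0.9]
opening: 0.926
time_s: 9.6
position: [0.547, -0.3247, 0.4236]
tcp_rot: [[0.0, -0.134, 0.991], [0.0, 0.991, 0.134], [-1.0, 0.0, 0.0]]
force: [0.8, -0.5, -1.6]
opening: 0.999
t 9.6 pos [ 0.547  -0.3247  0.4236] yaw 7.68 tilt [ 0.  0. -1.] offset [ 0.0037  0.4197 -0.066 ] spin 0.0031 F [ 0.8 -0.5 -1.6] open 86.9
```

View pics/d_top.png

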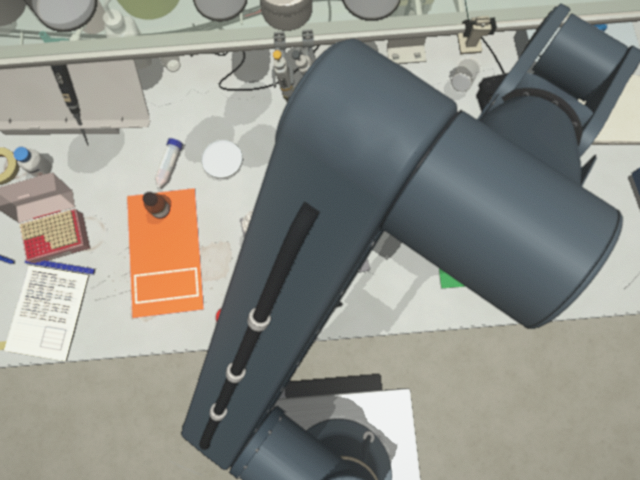

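The arm hides the right half. The amber is still at (155,203). Next is the blue bottle.

```bash
python3 -m crank '[{"offset":[0.003,0.02,-0.003],"spin":0},{"offset":[0,0.035,-0.0055],"spin":0},{"offset":[0,0.043,-0.0068],"spin":0},{"offset":[0,0.043,-0.0068],"spin":0},{"offset":[0,0.043,-0.0068],"spin":0},{"offset":[0,0.043,-0.0068],"spin":0},{"offset":[0,0.043,-0.0068],"spin":0},{"offset":[0,0.043,-0.0068],"spin":0},{"offset":[0,0.043,-0.0068],"spin":0},{"offset":[0,0.035,-0.0055],"spin":0},{"offset":[0,0.02,-0.003],"spin":0},{"offset":[0,0.008,-0.001],"spin":0}]' -
python3 -m crank '[{"offset":[0,0,0],"spin":0},{"offset":[0,0,0],"spin":0}]' -
python3 - <<'E'
from rig import bot
from h import *
go(bot.read_state(),[.4255,.083,.337],7.5)
c=bot.capture("wrist"); cv2.imwrite("pics/e_wrist.png",c["pixels"])
P=cloud(c); 
for nm,cx,cy,zl,zh in (("blue",.425,.083,.175,.2),):
    m=(P[:,2]>zl)&(P[:,2]<zh)&(np.hypot(P[:,0]-cx,P[:,1]-cy)<.045); T=P[m]
    if len(T)>5: print("  ",nm,len(T),cv2.minEnclosingCircle((T[:,:2]*1000).astype(np.float32)),np.median(T,0).round(4))
E
```

```text
time_s: 10.85
position: [0.4251, 0.0834, 0.4198]
tcp_rot: [[0.001, -0.136, 0.991], [0.0, 0.991, 0.136], [-1.0, 0.0, 0.001]]
force: [0.6, -0.1, 0.5]
opening: 1.002
time_s: 11.05
position: [0.4266, 0.0812, 0.4195]
tcp_rot: [[0.001, -0.133, 0.991], [-0.001, 0.991, 0.133], [-1.0, -0.001, 0.001]]
force: [-0.6, -0.1, -0.1]
opening: 0.999
t 11.05 pos [0.4266 0.0812 0.4195] yaw 7.67 tilt [ 0.001 -0.001 -1.   ] offset [ 0.0825  0.002  -0.001 ] spin 0.0029 F [-0.6 -0.1 -0.1] open 86.9
   blue 6917 ((426.3994140625, 84.19923400878906), 27.12588119506836) [0.426  0.0868 0.1875]
```

```bash
python3 -m crank '[{"offset":[0.012,0.001,0],"spin":0},{"offset":[0.022,0.001,-0.001],"spin":0},{"offset":[0.022,0,0],"spin":0},{"offset":[0.018,0,0],"spin":0},{"offset":[0.008,0,0],"spin":0},{"offset":[0,0,0],"spin":0},{"offset":[0,0,0],"spin":0}]' -
python3 -m crank '[{"offset":[0,0,0],"spin":0},{"offset":[0,0,0],"spin":0},{"offset":[0,0,0],"spin":0},{"offset":[0,0,0],"spin":0},{"offset":[0,0,0],"spin":0},{"offset":[0,0,0],"spin":0},{"offset":[0,0,0],"spin":0}]' 0.02
python3 -m crank '[{"offset":[-0.003,0,0],"spin":0},{"offset":[-0.006,0,0],"spin":0},{"offset":[-0.008,0,0],"spin":0},{"offset":[-0.008,0,0],"spin":0},{"offset":[-0.006,0,0],"spin":0},{"offset":[-0.003,0,0],"spin":0},{"offset":[0,0,0],"spin":0}]' -
python3 - <<'E'
from rig import bot
from h import *
go(bot.read_state(),[.417,-.325,.372],7.5)
E
```

```text
time_s: 11.8
position: [0.4254, 0.0831, 0.3376]
tcp_rot: [[0.001, -0.133, 0.991], [-0.0, 0.991, 0.133], [-1.0, -0.0, 0.001]]
force: [-0.7, -0.8, 0.4]
opening: 0.995
time_s: 12.5
position: [0.425, 0.0836, 0.3374]
tcp_rot: [[0.001, -0.134, 0.991], [0.0, 0.991, 0.134], [-1.0, -0.0, 0.001]]
force: [1.2, 0.4, 0.3]
opening: 0.534
time_s: 13.2
position: [0.4249, 0.0836, 0.3719]
tcp_rot: [[0.001, -0.134, 0.991], [-0.0, 0.991, 0.134], [-1.0, -0.0, 0.001]]
force: [-0.1, 0.1, -4.0]
opening: 0.535
t 13.2 pos [0.4249 0.0836 0.3719] yaw 7.68 tilt [ 0.001 -0.    -1.   ] offset [-1.000e-04 -4.039e-01 -6.240e-02] spin 0.0031 F [-0.1  0.1 -4. ] open 46.6
```

```bash
python3 -m crank '[{"offset":[0,-0.008,-0.0012],"spin":0},{"offset":[0,-0.016,-0.0025],"spin":0},{"offset":[0,-0.026,-0.004],"spin":0},{"offset":[0,-0.030,-0.0046],"spin":0},{"offset":[0,-0.030,-0.0046],"spin":0},{"offset":[0,-0.030,-0.0046],"spin":0},{"offset":[0,-0.030,-0.0046],"spin":0},{"offset":[0,-0.030,-0.0046],"spin":0},{"offset":[0,-0.030,-0.0046],"spin":0},{"offset":[0,-0.030,-0.0046],"spin":0},{"offset":[0,-0.030,-0.0046],"spin":0},{"offset":[0,-0.030,-0.0047],"spin":0}]' -
python3 -m crank '[{"offset":[0,-0.030,-0.0047],"spin":0},{"offset":[0,-0.026,-0.004],"spin":0},{"offset":[0,-0.016,-0.0025],"spin":0},{"offset":[0,-0.008,-0.0013],"spin":0},{"offset":[0,-0.004,-0.001],"spin":0},{"offset":[0,0,0],"spin":0},{"offset":[0,0,0],"spin":0},{"offset":[0.008,0,0],"spin":0},{"offset":[0.012,0,0],"spin":0},{"offset":[0.01,0,0],"spin":0},{"offset":[0.005,0,0],"spin":0},{"offset":[0,0,0],"spin":0}]' -
python3 - <<'E'
from rig import bot
from h import *
go(bot.read_state(),[.417,-.325,.332],7.5)
E
```

```text
time_s: 14.4
position: [0.4181, -0.2418, 0.3707]
tcp_rot: [[-0.001, -0.133, 0.991], [0.001, 0.991, 0.133], [-1.0, 0.001, -0.001]]
force: [-0.1, 0.1, -3.0]
opening: 0.533
time_s: 15.6
position: [0.4164, -0.3248, 0.3349]
tcp_rot: [[-0.002, -0.134, 0.991], [0.002, 0.991, 0.134], [-1.0, 0.003, -0.002]]
force: [1.3, -0.1, -2.2]
opening: 0.53
t 15.6 pos [ 0.4164 -0.3248  0.3349] yaw 7.68 tilt [-0.002  0.002 -1.   ] offset [ 0.0029 -0.0003  0.0006] spin 0.0032 F [ 1.3 -0.1 -2.2] open 46.1
```

```bash
python3 -m crank '[{"offset":[0.002,0,0],"spin":0},{"offset":[0.001,0,0],"spin":0},{"offset":[0.0005,0,0],"spin":0},{"offset":[0,0,0],"spin":0}]' -
python3 -m crank '[{"offset":[0,0,0],"spin":0},{"offset":[0,0,0],"spin":0},{"offset":[0,0,0],"spin":0},{"offset":[0,0,0],"spin":0},{"offset":[0,0,0],"spin":0},{"offset":[-0.01,0,0],"spin":0},{"offset":[-0.02,0,0],"spin":0},{"offset":[-0.03,0,0],"spin":0},{"offset":[-0.02,0,0],"spin":0},{"offset":[0,0,0],"spin":0}]' 0.087
python3 - <<'E'
from rig import bot
from h import *
go(bot.read_state(),[.5165,.0097,.30],7.5)
E
```

```text
time_s: 16.0
position: [0.4167, -0.3252, 0.333]
tcp_rot: [[0.0, -0.134, 0.991], [-0.0, 0.991, 0.134], [-1.0, -0.0, 0.0]]
force: [-0.2, -0.3, -2.3]
opening: 0.537
time_s: 17.0
position: [0.4173, -0.3258, 0.4163]
tcp_rot: [[0.005, -0.134, 0.991], [-0.006, 0.991, 0.134], [-1.0, -0.007, 0.004]]
force: [-0.4, 0.4, 0.1]
opening: 0.998
t 17.0 pos [ 0.4173 -0.3258  0.4163] yaw 7.69 tilt [ 0.005 -0.006 -1.   ] offset [0.1148 0.3199 0.1427] spin 0.0033 F [-0.4  0.4  0.1] open 86.8
```

```bash
python3 -m crank '[{"offset":[0,0.02,0.007],"spin":0},{"offset":[0,0.035,0.014],"spin":0},{"offset":[0,0.04,0.018],"spin":0},{"offset":[0,0.04,0.018],"spin":0},{"offset":[0.01,0.04,0.018],"spin":0},{"offset":[0.02,0.04,0.018],"spin":0},{"offset":[0.02,0.04,0.018],"spin":0},{"offset":[0.02,0.035,0.015],"spin":0},{"offset":[0.01,0.02,0.011],"spin":0},{"offset":[0,0.01,0.005],"spin":0},{"offset":[0,0,0],"spin":0},{"offset":[0,0,0],"spin":0}]' -
python3 - <<'E'
from rig import bot
from h import *
s=bot.read_state()
go(s,[.5165,.0097,.191],7.5)
for n in("wrist","top"):
    c=bot.capture(n); cv2.imwrite(f"pics/f_{n}.png",c["pixels"])
    P=cloud(c); m=(P[:,2]>.027)&(P[:,2]<.04)&(np.hypot(P[:,0]-.518,P[:,1]-.011)<.075); B=P[m]
    if len(B)>20: print(n,len(B),rect(B))
E
```

```text
time_s: 18.2
position: [0.5147, 0.0103, 0.3331]
tcp_rot: [[0.001, -0.134, 0.991], [-0.001, 0.991, 0.134], [-1.0, -0.001, 0.0]]
force: [0.3, 0.2, -0.1]
opening: 1.0
t 18.2 pos [0.5147 0.0103 0.3331] yaw 7.68 tilt [ 0.001 -0.001 -1.   ] offset [ 0.1421 -0.0008  0.0017] spin 0.0031 F [ 0.3  0.2 -0.1] open 87.0
wrist 4049 (array([0.5185108 , 0.01078582]), array([ 46.02301788, 122.82600403]), 9.785099029541016)
```

View pics/f_wrist.png

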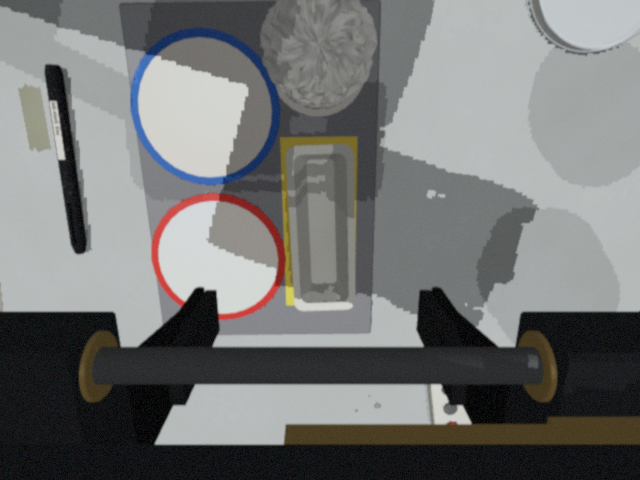

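View pics/f_top.png

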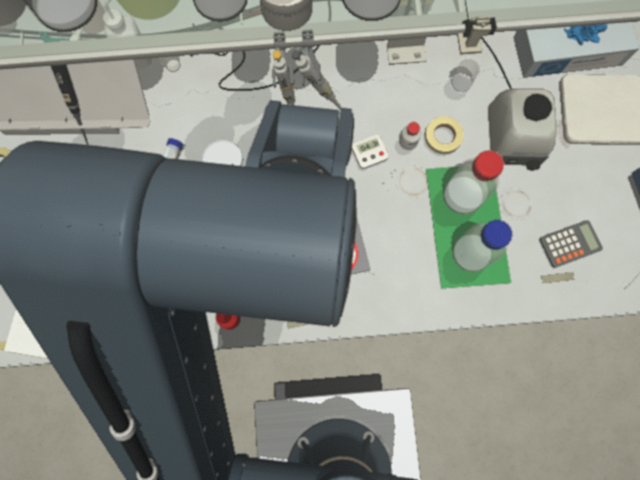

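The wrist view shows the boat at (322,225) inside the yellow place, free on its near side, with both discs bare. The top view shows both bottles upright on green, with the red cap at (488,165) and the blue cap at (497,235). I'll measure the bare pads and the place from this view, then go down on the boat.

```bash
python3 - <<'E'
from rig import bot
from h import *
from scipy.optimize import least_squares
c=bot.capture("wrist"); hsv=cv2.cvtColor(c["pixels"],cv2.COLOR_BGR2HSV); H,S,V=cv2.split(hsv)
red=((H<6)|(H>174))&(S>130); blu=(H>105)&(H<125)&(S>130)
for nm,m,cx,cy in (("pr",red,.438,-.03),("pb",blu,.425,.083)):
    v,u=np.nonzero(m); W=onz(c,np.stack([u,v],1),.008); W=W[abs(np.hypot(W[:,0]-cx,W[:,1]-cy)-.05)<.012]
    f=least_squares(lambda a:np.hypot(W[:,0]-a[0],W[:,1]-a[1])-a[2],[cx,cy,.05],loss="soft_l1",f_scale=.002); print(nm,len(W),f.x.round(4))
y=(H>20)&(H<35)&(S>130)&(V>50); y[:100]=0;y[330:]=0;y[:,:250]=0;y[:,400:]=0
v,u=np.nonzero(y); print("yellow",len(u),rect(onz(c,np.stack([u,v],1),.006)))
P=cloud(c); D=c["depth"]
T=P[(P[:,2]>.065)&(P[:,2]<.1)&(np.hypot(P[:,0]-.5,P[:,1]-.1225)<.045)]; print("flask",cv2.minEnclosingCircle((T[:,:2]*1000).astype(np.float32)))
E
python3 -m crank '[{"offset":[0.015,0,0.002],"spin":-0.01},{"offset":[0.025,0,0.001],"spin":0},{"offset":[0.025,0,0],"spin":0},{"offset":[0.025,0,0],"spin":0},{"offset":[0.02,0,0],"spin":0},{"offset":[0.010,0,0],"spin":0},{"offset":[0,0,0],"spin":0},{"offset":[0,0,0],"spin":0}]' -
python3 - <<'E'
from rig import bot
from h import *
s=bot.read_state()
go(s,[.5172,.0103,.191],7.5)
E
```

```text
pr 2140 [ 0.4417 -0.0285  0.05  ]
pb 3193 [0.4255 0.082  0.05  ]
yellow 1489 (array([0.51689789, 0.00895142]), array([ 55.73827744, 132.67303467]), 8.356995582580566)
flask ((500.2620849609375, 123.63545989990234), 29.961992263793945)
time_s: 19.15
position: [0.5179, 0.0109, 0.2134]
tcp_rot: [[0.001, -0.143, 0.99], [-0.0, 0.99, 0.143], [-1.0, -0.0, 0.001]]
force: [0.1, -0.3, 0.2]
opening: 1.002
t 19.15 pos [0.5179 0.0109 0.2134] yaw 8.21 tilt [ 0.001 -0.    -1.   ] offset [ 0.0224 -0.0005 -0.0008] spin 0.0124 F [ 0.1 -0.3  0.2] open 87.2
```

```bash
python3 -m crank '[{"offset":[0.008,0,0],"spin":0},{"offset":[0.009,0,0],"spin":0},{"offset":[0.004,0,0],"spin":0},{"offset":[0,0,0],"spin":0},{"offset":[0,0,0],"spin":0}]' -
python3 -m crank '[{"offset":[0,0,0],"spin":0},{"offset":[0,0,0],"spin":0},{"offset":[0,0,0],"spin":0},{"offset":[0,0,0],"spin":0},{"offset":[0,0,0],"spin":0},{"offset":[0,0,0],"spin":0},{"offset":[0,0,0],"spin":0}]' 0.02
python3 - <<'E'
from rig import bot
from h import *
s=bot.read_state()
go(s,[.402,.332,.191],2.2)
E
```

```text
time_s: 19.65
position: [0.5176, 0.0115, 0.1916]
tcp_rot: [[-0.0, -0.144, 0.99], [0.0, 0.99, 0.144], [-1.0, 0.0, -0.0]]
force: [0.2, -0.0, 0.6]
opening: 1.003
time_s: 20.35
position: [0.5176, 0.0114, 0.1918]
tcp_rot: [[0.0, -0.143, 0.99], [0.0, 0.99, 0.143], [-1.0, -0.0, 0.0]]
force: [-0.6, 0.2, 0.0]
opening: 0.512
t 20.35 pos [0.5176 0.0114 0.1918] yaw 8.25 tilt [ 0.  0. -1.] offset [ 0.0008  0.3339 -0.0684] spin 0.1056 F [-0.6  0.2  0. ] open 44.6
```

```bash
python3 -m crank '[{"offset":[-0.004,0,0],"spin":0},{"offset":[-0.010,0,0],"spin":0},{"offset":[-0.02,0,0],"spin":0},{"offset":[-0.025,0,0],"spin":0},{"offset":[-0.025,0,0],"spin":0},{"offset":[-0.02,0,0],"spin":0},{"offset":[-0.015,0,0],"spin":0},{"offset":[-0.005,0,0],"spin":0},{"offset":[0,0,0],"spin":0}]' -
python3 - <<'E'
from rig import bot
from h import *
s=bot.read_state()
go(s,[.402,.332,.312],2.2)
E
```

```text
time_s: 21.25
position: [0.5176, 0.0114, 0.3168]
tcp_rot: [[0.002, -0.144, 0.99], [-0.0, 0.99, 0.144], [-1.0, -0.001, 0.002]]
force: [0.5, 0.5, -0.9]
opening: 0.514
t 21.25 pos [0.5176 0.0114 0.3168] yaw 8.25 tilt [ 0.002 -0.    -1.   ] offset [ 0.0044  0.3339 -0.0684] spin 0.1057 F [ 0.5  0.5 -0.9] open 44.7
```

```bash
python3 -m crank '[{"offset":[0,0.010,-0.002],"spin":0},{"offset":[0,0.022,-0.0045],"spin":0},{"offset":[0,0.032,-0.0066],"spin":0},{"offset":[0,0.034,-0.007],"spin":0},{"offset":[0,0.034,-0.007],"spin":0},{"offset":[0,0.034,-0.007],"spin":0},{"offset":[0,0.034,-0.007],"spin":0},{"offset":[0,0.034,-0.007],"spin":0},{"offset":[0,0.034,-0.007],"spin":0},{"offset":[0,0.032,-0.0066],"spin":0},{"offset":[0,0.022,-0.0045],"spin":0},{"offset":[0,0.012,-0.0022],"spin":0}]' -
python3 -m crank '[{"offset":[0,0,0],"spin":0.05},{"offset":[0,0,0],"spin":0.056},{"offset":[0,0,0],"spin":0},{"offset":[0,0,0],"spin":0}]' -
python3 - <<'E'
from rig import bot
from h import *
s=bot.read_state()
go(s,[.402,.332,.1888],2.2)
c=bot.capture("wrist"); cv2.imwrite("pics/g_wrist.png",c["pixels"])
E
```

```text
time_s: 22.45
position: [0.4002, 0.3338, 0.3146]
tcp_rot: [[-0.003, -0.146, 0.989], [-0.001, 0.989, 0.146], [-1.0, -0.001, -0.003]]
force: [0.2, -0.4, -0.7]
opening: 0.514
time_s: 22.85
position: [0.4018, 0.3318, 0.3152]
tcp_rot: [[-0.001, -0.039, 0.999], [-0.001, 0.999, 0.039], [-1.0, -0.001, -0.001]]
force: [-0.6, 0.3, 0.1]
opening: 0.512
t 22.85 pos [0.4018 0.3318 0.3152] yaw 2.22 tilt [-0.001 -0.001 -1.   ] offset [0.1264 0.0003 0.0003] spin 0.0003 F [-0.6  0.3  0.1] open 44.6
```

View pics/g_wrist.png

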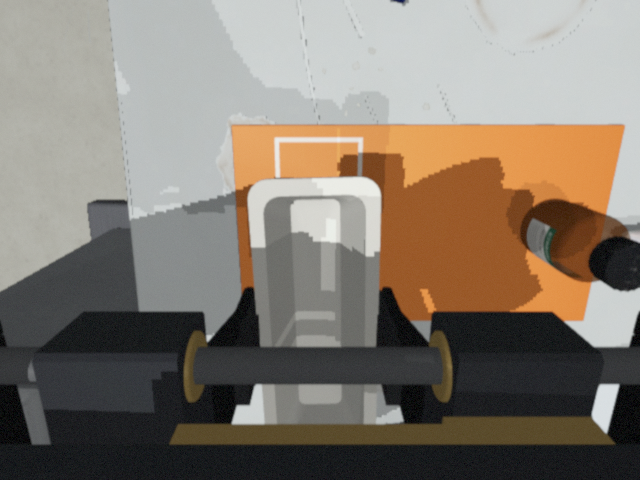

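The boat is held straight and parallel to the outline, whose +y end runs from (276,139) to (361,139). I'll check the outline position from this view.

Run:
```python
from rig import bot
from h import *
c=bot.capture("wrist"); im=c["pixels"]
W=onz(c,[(277,140),(361,140),(232,126),(623,126)],.003)[:,:2]; print(W.round(4))
a=(W[0]+W[1])/2; d=W[0]-W[1]; print("mid",a,"yaw far",np.degrees(np.arctan2(-d[1],-d[0])), "len",np.linalg.norm(d)); 
yaw=np.radians(2.2); print("centre", a-0.0655*np.array([-np.sin(yaw),np.cos(yaw)]))
e=W[3]-W[2]; print("mat yaw",np.degrees(np.arctan2(e[1],e[0])),np.linalg.norm(e))
cv2.imwrite("pics/g2.png",cv2.resize(im[110:210,220:420],None,fx=4,fy=4,interpolation=cv2.INTER_NEAREST))
P=cloud(c); B=P[(P[:,2]>.14)&(P[:,2]<.17)&(abs(P[:,0]-.402)<.03)&(abs(P[:,1]-.332)<.08)]; print(rect(B),B.max(0),B.min(0))
```

```text
[[0.3718 0.3941]
 [0.4298 0.3963]
 [0.341  0.4022]
 [0.608  0.4125]]
mid [0.40079512 0.39517623] yaw far 2.2122558217184993 len 0.05799140481518107
centre [0.40330953 0.32972451]
mat yaw 2.211066412824736 0.26720961478053123
(array([0.40242584, 0.33546088]), array([ 60.03811646, 113.92549133]), 3.6193172931671143) [0.43199155 0.39324121 0.16999844] [0.37200552 0.27839049 0.14000232]
```

View pics/g2.png

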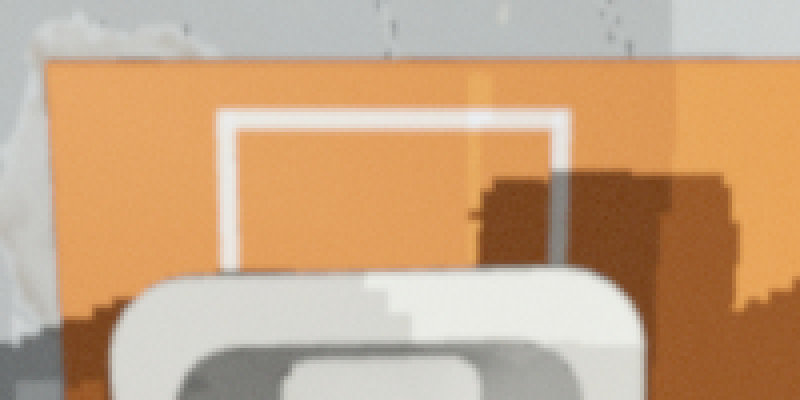

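```bash
python3 -m crank '[{"offset":[0.008,-0.001,0.0008],"spin":0},{"offset":[0.018,0,0],"spin":0},{"offset":[0.025,0,0],"spin":0},{"offset":[0.025,0,0],"spin":0},{"offset":[0.025,0,0],"spin":0},{"offset":[0.013,0,0],"spin":0},{"offset":[0.007,0,0],"spin":0},{"offset":[0.0025,0,0],"spin":0},{"offset":[0,0,0],"spin":0},{"offset":[0,0,0],"spin":0}]' -
python3 - <<'E'
from rig import bot
from h import *
s=bot.read_state()
go(s,[.4025,.3308,.1888],2.2)
E
```

```text
time_s: 23.95
position: [0.4031, 0.3313, 0.1931]
tcp_rot: [[0.002, -0.038, 0.999], [0.001, 0.999, 0.038], [-1.0, 0.001, 0.002]]
force: [0.7, -1.0, 0.0]
opening: 0.511
t 23.95 pos [0.4031 0.3313 0.1931] yaw 2.18 tilt [ 0.002  0.001 -1.   ] offset [ 0.0043 -0.0005 -0.0006] spin -0.0003 F [ 0.7 -1.   0. ] open 44.5
```

```bash
python3 -m crank '[{"offset":[0.002,0,0],"spin":0},{"offset":[0.001,0,0],"spin":0},{"offset":[0.001,0,0],"spin":0},{"offset":[0,0,0],"spin":0},{"offset":[0,0,0],"spin":0}]' -
python3 -m crank '[{"offset":[0,0,0],"spin":0},{"offset":[0,0,0],"spin":0},{"offset":[0,0,0],"spin":0},{"offset":[0,0,0],"spin":0},{"offset":[0,0,0],"spin":0},{"offset":[-0.01,0,0],"spin":0},{"offset":[-0.02,0,0],"spin":0},{"offset":[-0.03,0,0],"spin":0},{"offset":[-0.03,0,0],"spin":0},{"offset":[-0.03,0,0],"spin":0},{"offset":[-0.02,0,0],"spin":0},{"offset":[0,0,0],"spin":0}]' 0.087
python3 - <<'E'
from rig import bot
from h import *
s=bot.read_state()
go(s,[.571,.3378,.32],2.2)
c=bot.capture("wrist"); cv2.imwrite("pics/h_wrist.png",c["pixels"])
P=cloud(c); B=P[(P[:,2]>.02)&(P[:,2]<.036)&(abs(P[:,0]-.402)<.06)&(abs(P[:,1]-.332)<.09)]; print(rect(B),B.max(0),B.min(0))
E
```

```text
time_s: 24.45
position: [0.4029, 0.3312, 0.1887]
tcp_rot: [[0.001, -0.038, 0.999], [0.0, 0.999, 0.038], [-1.0, 0.0, 0.001]]
force: [-0.8, -0.4, 6.3]
opening: 0.515
time_s: 25.65
position: [0.4034, 0.3316, 0.3317]
tcp_rot: [[0.007, -0.038, 0.999], [0.003, 0.999, 0.038], [-1.0, 0.003, 0.007]]
force: [0.3, 0.0, -0.1]
opening: 0.999
t 25.65 pos [0.4034 0.3316 0.3317] yaw 2.18 tilt [ 0.007  0.003 -1.   ] offset [ 0.0128 -0.0002  0.1676] spin -0.0003 F [ 0.3  0.  -0.1] open 86.9
(array([0.40356909, 0.33068933]), array([ 46.10311127, 122.63552094]), 3.6047565937042236) [0.42984051 0.39263276 0.03063698] [0.37787262 0.2693586  0.0200059 ]
```

View pics/h_wrist.png

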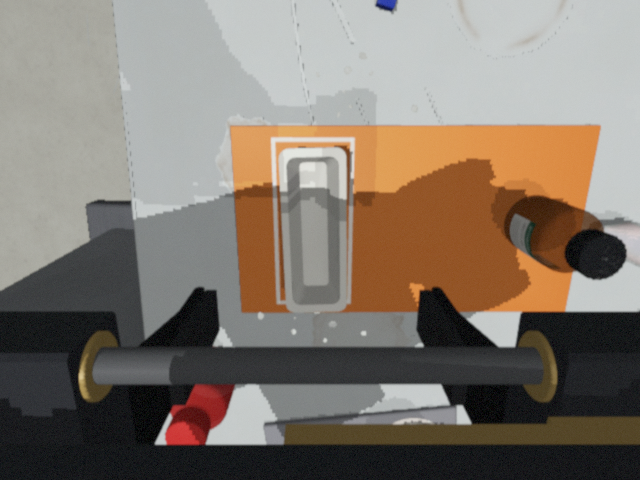

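```bash
python3 - <<'E'
import pickle
from h import *
P=np.vstack([cloud(pickle.load(open(f"/tmp/a_{n}.pkl","rb"))) for n in("top","scene")])
for y in np.arange(.2,.48,.04):
    Q=P[(abs(P[:,1]-y-.02)<.02)&(P[:,2]>.11)&(P[:,0]<.8)&(P[:,0]>.3)]; 
    if len(Q): i=Q[:,0].argsort(); print(round(y,2),Q[i[:3]].round(3).tolist())
E
python3 -m crank '[{"offset":[0.005,0,0.01],"spin":0},{"offset":[0.005,0,0.025],"spin":0},{"offset":[0.002,0,0.03],"spin":0},{"offset":[0,0,0.03],"spin":0},{"offset":[0,0,0.03],"spin":0},{"offset":[0,0,0.025],"spin":0},{"offset":[0,0,0.014],"spin":0},{"offset":[0,0,0.003],"spin":0},{"offset":[0,0,0],"spin":0},{"offset":[0,0,0],"spin":0}]' -
python3 - <<'E'
from rig import bot
from h import *
s=bot.read_state()
go(s,[.571,.3378,.241],2.2)
c=bot.capture("wrist"); cv2.imwrite("pics/i_wrist.png",c["pixels"])
P=cloud(c); T=P[(P[:,2]>.078)&(P[:,2]<.1)&(np.hypot(P[:,0]-.571,P[:,1]-.338)<.03)]; print(len(T),cv2.minEnclosingCircle((T[:,:2]*1000).astype(np.float32)),T[:,2].max())
E
```

```text
0.2 [[0.693, 0.225, 0.4], [0.694, 0.216, 0.398], [0.694, 0.206, 0.394]]
0.24 [[0.693, 0.266, 0.401], [0.693, 0.25, 0.396], [0.693, 0.248, 0.398]]
0.28 [[0.694, 0.298, 0.399], [0.694, 0.298, 0.396], [0.694, 0.31, 0.403]]
0.32 [[0.693, 0.347, 0.398], [0.693, 0.338, 0.399], [0.694, 0.352, 0.398]]
0.36 [[0.693, 0.362, 0.4], [0.693, 0.365, 0.4], [0.694, 0.392, 0.4]]
0.4 [[0.694, 0.431, 0.398], [0.694, 0.417, 0.401], [0.694, 0.425, 0.399]]
0.44 [[0.693, 0.463, 0.4], [0.694, 0.445, 0.397], [0.694, 0.444, 0.399]]
time_s: 26.7
position: [0.5687, 0.3373, 0.3149]
tcp_rot: [[-0.003, -0.038, 0.999], [-0.001, 0.999, 0.038], [-1.0, -0.001, -0.003]]
force: [0.5, 1.2, 0.7]
opening: 0.999
t 26.7 pos [0.5687 0.3373 0.3149] yaw 2.19 tilt [-0.003 -0.001 -1.   ] offset [0.0739 0.0004 0.0025] spin -0.0002 F [0.5 1.2 0.7] open 86.9
2115 ((571.7833251953125, 339.8738098144531), 14.289039611816406) 0.08898784523367166
```

View pics/i_wrist.png

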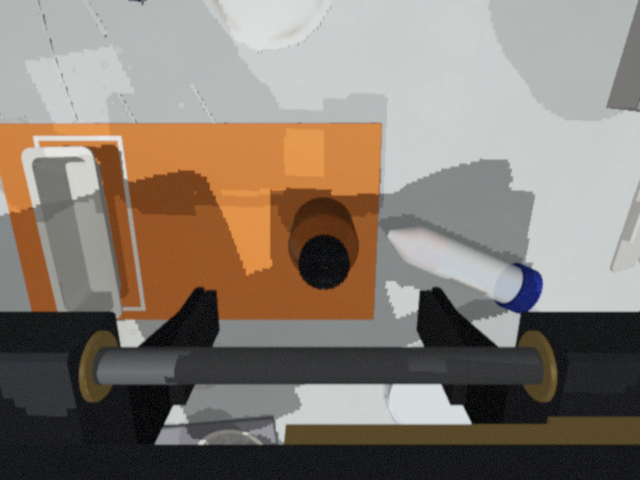

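The amber is in front of the gripper with its black cap at (325,262), a brown body and no red. I'm going down on the cap.

```bash
python3 -m crank '[{"offset":[0.015,0.001,0.002],"spin":0},{"offset":[0.022,0,0.0005],"spin":0},{"offset":[0.02,0,0],"spin":0},{"offset":[0.01,0,0],"spin":0},{"offset":[0.003,0,0],"spin":0},{"offset":[0,0,0],"spin":0},{"offset":[0,0,0],"spin":0}]' -
python3 -m crank '[{"offset":[0,0,0],"spin":0},{"offset":[0,0,0],"spin":0},{"offset":[0,0,0],"spin":0},{"offset":[0,0,0],"spin":0},{"offset":[0,0,0],"spin":0},{"offset":[0,0,0],"spin":0},{"offset":[0,0,0],"spin":0},{"offset":[0,0,0],"spin":0}]' 0.005
python3 - <<'E'
from rig import bot
from h import *
s=bot.read_state()
go(s,[.5168,.0092,.245],7.5)
E
```

```text
time_s: 27.45
position: [0.5725, 0.3388, 0.2471]
tcp_rot: [[0.002, -0.038, 0.999], [0.001, 0.999, 0.038], [-1.0, 0.001, 0.002]]
force: [-0.3, -0.7, -0.5]
opening: 1.002
time_s: 28.25
position: [0.5721, 0.3386, 0.2462]
tcp_rot: [[-0.0, -0.038, 0.999], [-0.0, 0.999, 0.038], [-1.0, -0.0, -0.0]]
force: [0.4, 0.0, -0.6]
opening: 0.353
t 28.25 pos [0.5721 0.3386 0.2462] yaw 2.18 tilt [-0. -0. -1.] offset [ 0.0012 -0.327  -0.0678] spin -0.0929 F [ 0.4  0.  -0.6] open 30.7
```

```bash
python3 -m crank '[{"offset":[0,0,0],"spin":0},{"offset":[0,0,0],"spin":0},{"offset":[0,0,0],"spin":0}]' -
python3 -m crank '[{"offset":[-0.004,0,0],"spin":0},{"offset":[-0.008,0,0],"spin":0},{"offset":[-0.01,0,0],"spin":0},{"offset":[0,0,0],"spin":0},{"offset":[0,0,0],"spin":0}]' -
python3 - <<'E'
from rig import bot
from h import *
s=bot.read_state()
go(s,[.5168,.0092,.245],7.5)
for n in ("wrist","top","scene"):
    c=bot.capture(n); cv2.imwrite(f"pics/j_{n}.png",c["pixels"])
E
```

```text
time_s: 28.55
position: [0.5721, 0.3386, 0.2462]
tcp_rot: [[-0.0, -0.038, 0.999], [-0.0, 0.999, 0.038], [-1.0, -0.0, -0.0]]
force: [0.0, -0.2, -0.4]
opening: 0.295
time_s: 29.05
position: [0.5723, 0.3387, 0.2691]
tcp_rot: [[0.001, -0.038, 0.999], [0.001, 0.999, 0.038], [-1.0, 0.0, 0.001]]
force: [0.2, 0.5, -0.5]
opening: 0.292
t 29.05 pos [0.5723 0.3387 0.2691] yaw 2.18 tilt [ 0.001  0.001 -1.   ] offset [ 0.0239 -0.3271 -0.068 ] spin -0.0929 F [ 0.2  0.5 -0.5] open 25.4
```

View pics/j_wrist.png

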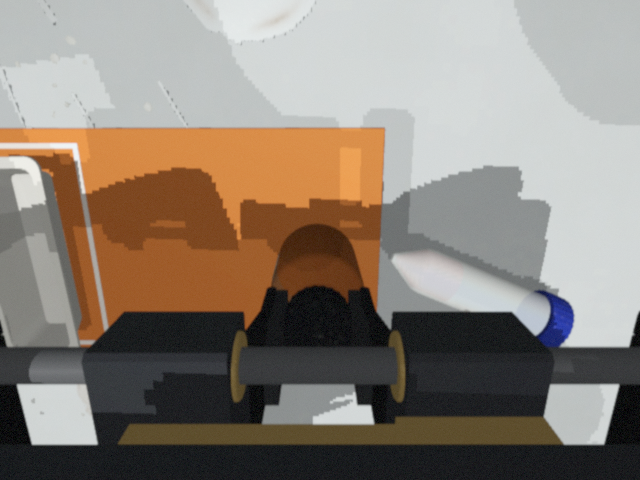

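View pics/j_scene.png

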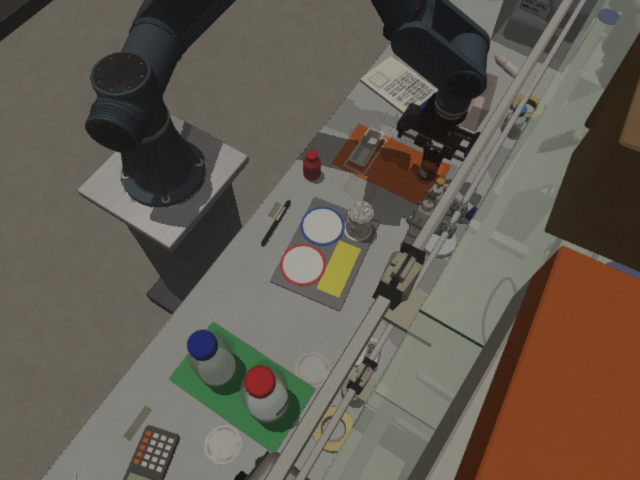

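The amber is gripped by its cap (25 mm opening). The scene view shows the empty yellow place at (340,268), the bare discs, and the boat in the outline. I'll measure the place again from these views while lifting.

```bash
python3 -m crank '[{"offset":[-0.015,0,-0.006],"spin":-0.03},{"offset":[-0.02,0,-0.012],"spin":-0.03},{"offset":[-0.02,0,-0.015],"spin":-0.033},{"offset":[-0.02,0,-0.015],"spin":0},{"offset":[-0.018,0,-0.012],"spin":0},{"offset":[-0.008,0,-0.006],"spin":0},{"offset":[0,0,0],"spin":0}]' -
python3 - <<'E'
from rig import bot
from h import *
from scipy.optimize import least_squares
s=bot.read_state(); go(s,[.5168,.0092,.37],7.5)
for n in("scene","top"):
    c=bot.capture(n); hsv=cv2.cvtColor(c["pixels"],cv2.COLOR_BGR2HSV); H,S,V=cv2.split(hsv)
    if n=="top": cv2.imwrite("pics/k_top.png",c["pixels"])
    red=((H<6)|(H>174))&(S>110); blu=(H>105)&(H<125)&(S>110)
    for nm,m,cx,cy in (("pr",red,.44,-.029),("pb",blu,.425,.082)):
        v,u=np.nonzero(m); W=onz(c,np.stack([u,v],1),.008); W=W[abs(np.hypot(W[:,0]-cx,W[:,1]-cy)-.05)<.012]
        if len(W)>20: f=least_squares(lambda a:np.hypot(W[:,0]-a[0],W[:,1]-a[1])-a[2],[cx,cy,.05],loss="soft_l1",f_scale=.002); print(n,nm,len(W),f.x.round(4))
    y=((H>20)&(H<35)&(S>130)&(V>50)).astype(np.uint8); v,u=np.nonzero(y); W=onz(c,np.stack([u,v],1),.006); k=np.hypot(W[:,0]-.517,W[:,1]-.009)<.09
    if k.sum()>50: print(n,"yellow",k.sum(),rect(W[k]),W[k].mean(0))
E
```

```text
time_s: 29.9
position: [0.5059, 0.3319, 0.3711]
tcp_rot: [[0.002, -0.132, 0.991], [0.001, 0.991, 0.132], [-1.0, 0.001, 0.003]]
force: [-0.1, 1.2, -1.4]
opening: 0.295
t 29.9 pos [0.5059 0.3319 0.3711] yaw 7.58 tilt [ 0.002  0.001 -1.   ] offset [ 0.0008 -0.3214 -0.0317] spin 0.0013 F [-0.1  1.2 -1.4] open 25.7
scene pr 285 [ 0.44   -0.0276  0.0502]
scene pb 185 [0.4238 0.0833 0.0503]
scene yellow 1226 (array([0.51524408, 0.00998373]), array([ 54.68982315, 132.12245178]), 8.415358543395996) [0.51584052 0.00861204 0.006     ]
top pr 290 [ 0.4405 -0.0291  0.0505]
top pb 197 [0.4245 0.0818 0.0505]
top yellow 1431 (array([0.5153396, 0.00808  ]), array([ 54.9358139 , 131.12345886]), 8.218392372131348) [0.51603021 0.00830028 0.006     ]
```

```bash
python3 -m crank '[{"offset":[0,-0.010,-0.001],"spin":0},{"offset":[0,-0.022,-0.002],"spin":0},{"offset":[0,-0.030,-0.003],"spin":0},{"offset":[0,-0.033,-0.0033],"spin":0},{"offset":[0,-0.033,-0.0033],"spin":0},{"offset":[0,-0.033,-0.0033],"spin":0},{"offset":[0,-0.033,-0.0033],"spin":0},{"offset":[0,-0.033,-0.0033],"spin":0},{"offset":[0,-0.033,-0.0033],"spin":0},{"offset":[0,-0.030,-0.003],"spin":0},{"offset":[0,-0.020,-0.002],"spin":0},{"offset":[0,-0.011,-0.001],"spin":0}]' -
python3 -m crank '[{"offset":[0,0,0],"spin":0},{"offset":[0,0,0],"spin":0},{"offset":[0,0,0],"spin":0}]' -
python3 - <<'E'
from rig import bot
from h import *
s=bot.read_state(); go(s,[.516,.009,.2495],7.5)
c=bot.capture("wrist"); cv2.imwrite("pics/l_wrist.png",c["pixels"])
E
```

```text
time_s: 31.2
position: [0.517, 0.0069, 0.3684]
tcp_rot: [[-0.002, -0.128, 0.992], [-0.0, 0.992, 0.128], [-1.0, 0.0, -0.002]]
force: [-0.1, 0.4, -0.5]
opening: 0.294
time_s: 31.5
position: [0.5168, 0.0102, 0.369]
tcp_rot: [[-0.001, -0.132, 0.991], [0.0, 0.991, 0.132], [-1.0, 0.001, -0.001]]
force: [0.4, 0.2, -1.1]
opening: 0.299
t 31.5 pos [0.5168 0.0102 0.369 ] yaw 7.57 tilt [-0.001  0.    -1.   ] offset [ 0.1195 -0.0012 -0.0008] spin 0.0011 F [ 0.4  0.2 -1.1] open 26.0
```

View pics/l_wrist.png

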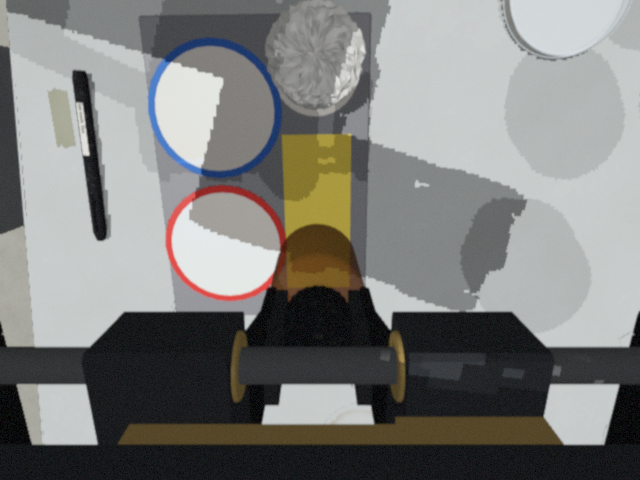

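The amber hangs upright over the yellow place. The place's far end is at (317,135) and the flask at (317,55) is clear. Lowering now.

```bash
python3 -m crank '[{"offset":[0.01,-0.001,-0.0008],"spin":0},{"offset":[0.02,0,0],"spin":0},{"offset":[0.025,0,0],"spin":0},{"offset":[0.025,0,0],"spin":0},{"offset":[0.018,0,0],"spin":0},{"offset":[0.010,0,0],"spin":0},{"offset":[0.006,0,0],"spin":0},{"offset":[0.002,0,0],"spin":0},{"offset":[0,0,0],"spin":0},{"offset":[0,0,0],"spin":0}]' -
python3 - <<'E'
from rig import bot
from h import *
s=bot.read_state(); go(s,[.516,.009,.2492],7.5)
E
```

```text
time_s: 32.55
position: [0.5166, 0.0083, 0.2539]
tcp_rot: [[0.002, -0.131, 0.991], [-0.0, 0.991, 0.131], [-1.0, -0.001, 0.002]]
force: [0.1, 0.3, -0.8]
opening: 0.295
t 32.55 pos [0.5166 0.0083 0.2539] yaw 7.51 tilt [ 0.002 -0.    -1.   ] offset [ 0.0047  0.0008 -0.0005] spin 0.0002 F [ 0.1  0.3 -0.8] open 25.7
```

```bash
python3 -m crank '[{"offset":[0.0025,0.0006,-0.0004],"spin":0},{"offset":[0.0015,0,0],"spin":0},{"offset":[0.0005,0,0],"spin":0},{"offset":[0,0,0],"spin":0},{"offset":[0,0,0],"spin":0}]' -
python3 - <<'E'
from rig import bot
from h import *
s=bot.read_state(); go(s,[.516,.009,.2492],7.5)
E
python3 -m crank '[{"offset":[0,0,0],"spin":0},{"offset":[0,0,0],"spin":0},{"offset":[0,0,0],"spin":0},{"offset":[0,0,0],"spin":0},{"offset":[0,0,0],"spin":0},{"offset":[0,0,0],"spin":0},{"offset":[-0.01,0,0],"spin":0},{"offset":[-0.02,0,0],"spin":0},{"offset":[-0.03,0,0],"spin":0},{"offset":[-0.03,0,0],"spin":0},{"offset":[-0.03,0,0],"spin":0},{"offset":[-0.02,0,-0.01],"spin":0}]' 0.087
python3 - <<'E'
from rig import bot
from h import *
s=bot.read_state(); go(s,[.417,-.325,.42],7.5)
c=bot.capture("wrist"); cv2.imwrite("pics/m_wrist.png",c["pixels"])
P=cloud(c); T=P[(P[:,2]>.08)&(P[:,2]<.1)&(np.hypot(P[:,0]-.516,P[:,1]-.009)<.03)]; print(len(T),cv2.minEnclosingCircle((T[:,:2]*1000).astype(np.float32)))
E
```

```text
time_s: 33.05
position: [0.5158, 0.0088, 0.249]
tcp_rot: [[0.0, -0.131, 0.991], [-0.0, 0.991, 0.131], [-1.0, -0.0, 0.0]]
force: [-1.7, -0.3, 3.1]
opening: 0.294
t 33.05 pos [0.5158 0.0088 0.249 ] yaw 7.51 tilt [ 0. -0. -1.] offset [-0.0002  0.0002  0.0003] spin 0.0001 F [-1.7 -0.3  3.1] open 25.5
time_s: 34.25
position: [0.5069, 0.0074, 0.3918]
tcp_rot: [[0.006, -0.131, 0.991], [-0.001, 0.991, 0.131], [-1.0, -0.002, 0.005]]
force: [0.5, -0.4, 0.6]
opening: 0.995
t 34.25 pos [0.5069 0.0074 0.3918] yaw 7.52 tilt [ 0.006 -0.001 -1.   ] offset [-0.0283 -0.3178 -0.1325] spin 0.0004 F [ 0.5 -0.4  0.6] open 86.6
1235 ((515.655517578125, 10.05683708190918), 14.263635635375977)
```

View pics/m_wrist.png

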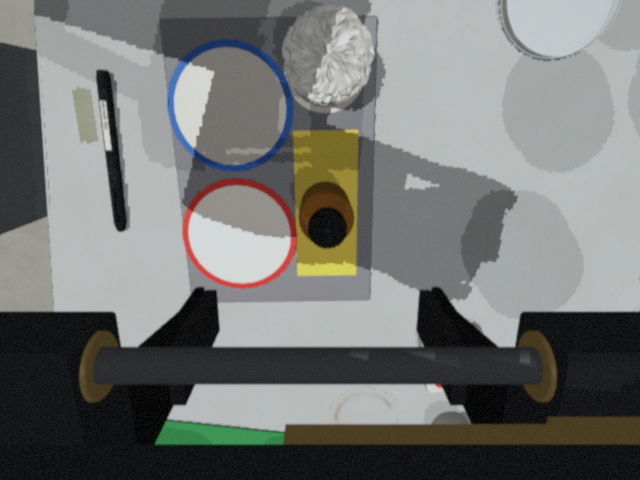

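The amber stands upright in the yellow place, its cap at (327,228). Next, the blue bottle goes back.

```bash
python3 -m crank '[{"offset":[-0.01,-0.02,-0.009],"spin":0},{"offset":[-0.015,-0.036,-0.015],"spin":0},{"offset":[-0.003,-0.04,-0.0165],"spin":0},{"offset":[0,-0.04,-0.0165],"spin":0},{"offset":[0,-0.04,-0.0165],"spin":0},{"offset":[0,-0.04,-0.0165],"spin":0},{"offset":[0,-0.04,-0.0165],"spin":0},{"offset":[0,-0.033,-0.014],"spin":0},{"offset":[0,-0.02,-0.008],"spin":0},{"offset":[0,-0.009,-0.004],"spin":0},{"offset":[0,0,0],"spin":0},{"offset":[0,0,0],"spin":0}]' -
python3 - <<'E'
from rig import bot
from h import *
s=bot.read_state(); go(s,[.4167,-.3252,.332],7.5)
c=bot.capture("wrist"); cv2.imwrite("pics/n_wrist.png",c["pixels"])
P=cloud(c)
for nm,cx,cy,zl,zh in (("red",.547,-.325,.185,.215),("blue",.4167,-.325,.17,.2)):
    m=(P[:,2]>zl)&(P[:,2]<zh)&(np.hypot(P[:,0]-cx,P[:,1]-cy)<.045); T=P[m]
    if len(T)>5: print("  ",nm,len(T),cv2.minEnclosingCircle((T[:,:2]*1000).astype(np.float32)),np.median(T,0).round(4))
E
```

```text
time_s: 35.5
position: [0.416, -0.3241, 0.4165]
tcp_rot: [[-0.001, -0.131, 0.991], [0.002, 0.991, 0.131], [-1.0, 0.002, -0.0]]
force: [-0.6, -0.4, 0.1]
opening: 1.001
t 35.5 pos [ 0.416  -0.3241  0.4165] yaw 7.52 tilt [-0.001  0.002 -1.   ] offset [ 0.0845 -0.0013  0.0006] spin 0.0004 F [-0.6 -0.4  0.1] open 87.1
   red 5263 ((547.536376953125, -323.8315734863281), 27.583415985107422) [ 0.5403 -0.3138  0.1972]
   blue 6721 ((418.00335693359375, -324.69659423828125), 27.095449447631836) [ 0.4175 -0.3221  0.1825]
```

View pics/n_wrist.png

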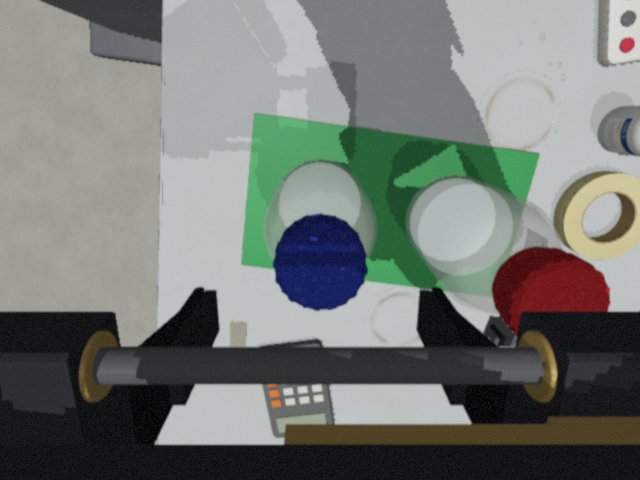

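Both are upright on green, with the blue cap at (321,262) and the red cap at (552,290). I'm grasping blue.

```bash
python3 -m crank '[{"offset":[0.012,-0.001,0.001],"spin":0},{"offset":[0.022,0,0],"spin":0},{"offset":[0.022,0,0],"spin":0},{"offset":[0.018,0,0],"spin":0},{"offset":[0.008,0,0],"spin":0},{"offset":[0.002,0,0],"spin":0},{"offset":[0,0,0],"spin":0}]' -
python3 -m crank '[{"offset":[0,0,0],"spin":0},{"offset":[0,0,0],"spin":0},{"offset":[0,0,0],"spin":0},{"offset":[0,0,0],"spin":0},{"offset":[0,0,0],"spin":0},{"offset":[0,0,0],"spin":0},{"offset":[0,0,0],"spin":0}]' 0.02
python3 -m crank '[{"offset":[-0.003,0,0],"spin":0},{"offset":[-0.006,0,0],"spin":0},{"offset":[-0.010,0,0],"spin":0},{"offset":[-0.010,0,0],"spin":0},{"offset":[-0.008,0,0],"spin":0},{"offset":[-0.003,0,0],"spin":0},{"offset":[0,0,0],"spin":0}]' -
python3 - <<'E'
from rig import bot
from h import *
s=bot.read_state(); go(s,[.4247,.0823,.372],7.5)
E
```

```text
time_s: 36.25
position: [0.4175, -0.3257, 0.3327]
tcp_rot: [[-0.0, -0.131, 0.991], [0.0, 0.991, 0.131], [-1.0, 0.0, -0.0]]
force: [-0.4, 0.2, -0.3]
opening: 1.001
time_s: 36.95
position: [0.4172, -0.326, 0.3328]
tcp_rot: [[0.0, -0.13, 0.991], [-0.0, 0.991, 0.13], [-1.0, -0.0, 0.0]]
force: [0.1, -0.1, 0.5]
opening: 0.536
time_s: 37.65
position: [0.4173, -0.326, 0.3736]
tcp_rot: [[0.001, -0.131, 0.991], [-0.001, 0.991, 0.131], [-1.0, -0.001, 0.001]]
force: [0.0, 0.2, -2.4]
opening: 0.533
t 37.65 pos [ 0.4173 -0.326   0.3736] yaw 7.51 tilt [ 0.001 -0.001 -1.   ] offset [0.0011 0.4039 0.0607] spin 0.0001 F [ 0.   0.2 -2.4] open 46.4
```

```bash
python3 -m crank '[{"offset":[0,0.008,0.0012],"spin":0},{"offset":[0,0.016,0.0024],"spin":0},{"offset":[0,0.026,0.0039],"spin":0},{"offset":[0,0.030,0.0045],"spin":0},{"offset":[0,0.030,0.0045],"spin":0},{"offset":[0,0.030,0.0045],"spin":0},{"offset":[0,0.030,0.0045],"spin":0},{"offset":[0,0.030,0.0045],"spin":0},{"offset":[0,0.030,0.0045],"spin":0},{"offset":[0,0.030,0.0045],"spin":0},{"offset":[0,0.030,0.0045],"spin":0},{"offset":[0,0.030,0.0045],"spin":0}]' -
python3 -m crank '[{"offset":[0,0.030,0.0045],"spin":0},{"offset":[0,0.026,0.004],"spin":0},{"offset":[0,0.016,0.0024],"spin":0},{"offset":[0,0.008,0.0012],"spin":0},{"offset":[0,0.004,0.0006],"spin":0},{"offset":[0,0,0],"spin":0},{"offset":[0,0,0],"spin":0},{"offset":[0,0,0],"spin":0}]' -
python3 - <<'E'
from rig import bot
from h import *
s=bot.read_state(); go(s,[.4247,.0818,.338],7.5)
c=bot.capture("wrist"); cv2.imwrite("pics/o_wrist.png",c["pixels"])
E
```

```text
time_s: 38.85
position: [0.4217, -0.0001, 0.3725]
tcp_rot: [[-0.002, -0.131, 0.991], [0.001, 0.991, 0.131], [-1.0, 0.001, -0.001]]
force: [-0.3, 0.6, -3.4]
opening: 0.535
time_s: 39.65
position: [0.4246, 0.0819, 0.3727]
tcp_rot: [[-0.0, -0.129, 0.992], [-0.0, 0.992, 0.129], [-1.0, -0.0, -0.0]]
force: [-0.8, 0.1, -2.4]
opening: 0.533
t 39.65 pos [0.4246 0.0819 0.3727] yaw 7.44 tilt [-0. -0. -1.] offset [ 0.0347 -0.0001  0.0001] spin -0.0011 F [-0.8  0.1 -2.4] open 46.3
```

View pics/o_wrist.png

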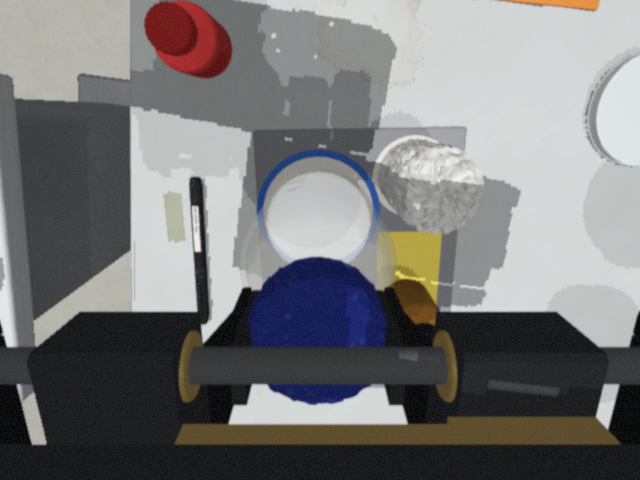

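The blue bottle hangs centred over the blue disc (disc at (320,205)). Lowering, then releasing.

```bash
python3 -m crank '[{"offset":[0.006,0,0],"spin":0},{"offset":[0.010,0,0],"spin":0},{"offset":[0.010,0,0],"spin":0},{"offset":[0.005,0,0],"spin":0},{"offset":[0.002,0,0],"spin":0},{"offset":[0.0015,0,0],"spin":0},{"offset":[0,0,0],"spin":0},{"offset":[0,0,0],"spin":0}]' -
python3 - <<'E'
from rig import bot
from h import *
s=bot.read_state(); go(s,[.4247,.0818,.338],7.5)
E
```

```text
time_s: 40.5
position: [0.4247, 0.0826, 0.3384]
tcp_rot: [[0.001, -0.131, 0.991], [-0.0, 0.991, 0.131], [-1.0, -0.0, 0.001]]
force: [0.6, 0.2, -2.2]
opening: 0.537
t 40.5 pos [0.4247 0.0826 0.3384] yaw 7.52 tilt [ 0.001 -0.    -1.   ] offset [ 0.0004 -0.0008 -0.0001] spin 0.0003 F [ 0.6  0.2 -2.2] open 46.8
```

```bash
python3 -m crank '[{"offset":[0.0007,-0.0005,0],"spin":0},{"offset":[0,0,0],"spin":0},{"offset":[0,0,0],"spin":0}]' -
python3 -m crank '[{"offset":[0,0,0],"spin":0},{"offset":[0,0,0],"spin":0},{"offset":[0,0,0],"spin":0},{"offset":[0,0,0],"spin":0},{"offset":[0,0,0],"spin":0},{"offset":[0,0,0],"spin":0},{"offset":[-0.01,0,0],"spin":0},{"offset":[-0.02,0,0],"spin":0},{"offset":[-0.03,0,0],"spin":0},{"offset":[-0.02,0,0],"spin":0},{"offset":[0,0,0],"spin":0}]' 0.087
python3 - <<'E'
from rig import bot
from h import *
s=bot.read_state(); go(s,[.547,-.3245,.42],7.5)
c=bot.capture("wrist")
P=cloud(c)
m=(P[:,2]>.175)&(P[:,2]<.2)&(np.hypot(P[:,0]-.425,P[:,1]-.083)<.045); T=P[m]
print(len(T),cv2.minEnclosingCircle((T[:,:2]*1000).astype(np.float32)),np.median(T,0).round(4))
E
```

```text
time_s: 40.8
position: [0.4248, 0.082, 0.3379]
tcp_rot: [[0.001, -0.131, 0.991], [-0.0, 0.991, 0.131], [-1.0, -0.0, 0.001]]
force: [-0.3, -0.2, -0.1]
opening: 0.536
time_s: 41.9
position: [0.4254, 0.082, 0.4206]
tcp_rot: [[0.007, -0.131, 0.991], [-0.0, 0.991, 0.131], [-1.0, -0.001, 0.007]]
force: [0.6, 0.1, 0.4]
opening: 0.999
t 41.9 pos [0.4254 0.082  0.4206] yaw 7.51 tilt [ 0.007 -0.    -1.   ] offset [ 0.0017 -0.419   0.0674] spin 0.0002 F [0.6 0.1 0.4] open 86.9
6844 ((425.4978942871094, 83.3138656616211), 27.069923400878906) [0.4252 0.086  0.1875]
```

```bash
python3 -m crank '[{"offset":[0,-0.02,0.003],"spin":0},{"offset":[0,-0.035,0.0056],"spin":0},{"offset":[0,-0.043,0.0069],"spin":0},{"offset":[0,-0.043,0.0069],"spin":0},{"offset":[0,-0.043,0.0069],"spin":0},{"offset":[0,-0.043,0.0069],"spin":0},{"offset":[0,-0.043,0.0069],"spin":0},{"offset":[0,-0.043,0.0069],"spin":0},{"offset":[0,-0.043,0.0069],"spin":0},{"offset":[0,-0.035,0.0056],"spin":0},{"offset":[0,-0.02,0.004],"spin":0},{"offset":[0,-0.008,0.0015],"spin":0}]' -
python3 -m crank '[{"offset":[0,0,0],"spin":0},{"offset":[0,0,0],"spin":0},{"offset":[0,0,0],"spin":0}]' -
python3 - <<'E'
from rig import bot
from h import *
s=bot.read_state(); go(s,[.547,-.3247,.342],7.5)
c=bot.capture("wrist")
P=cloud(c)
m=(P[:,2]>.185)&(P[:,2]<.215)&(np.hypot(P[:,0]-.547,P[:,1]+.325)<.045); T=P[m]
print(len(T),cv2.minEnclosingCircle((T[:,:2]*1000).astype(np.float32)),np.median(T,0).round(4))
E
```

```text
time_s: 43.15
position: [0.5468, -0.3267, 0.4157]
tcp_rot: [[-0.002, -0.128, 0.992], [0.001, 0.992, 0.128], [-1.0, 0.001, -0.002]]
force: [-0.1, 0.2, -0.3]
opening: 1.002
time_s: 43.45
position: [0.5465, -0.323, 0.4173]
tcp_rot: [[-0.001, -0.132, 0.991], [0.001, 0.991, 0.132], [-1.0, 0.001, -0.001]]
force: [1.4, -0.0, 0.1]
opening: 0.999
t 43.45 pos [ 0.5465 -0.323   0.4173] yaw 7.58 tilt [-0.001  0.001 -1.   ] offset [ 0.0753 -0.0018  0.0003] spin 0.0013 F [ 1.4 -0.   0.1] open 86.9
7805 ((547.8031616210938, -324.3375549316406), 27.617137908935547) [ 0.5474 -0.3213  0.1975]
```

```bash
python3 -m crank '[{"offset":[0.012,-0.0017,0.0005],"spin":0},{"offset":[0.022,0,0],"spin":0},{"offset":[0.022,0,0],"spin":0},{"offset":[0.012,0,0],"spin":0},{"offset":[0.006,0,0],"spin":0},{"offset":[0,0,0],"spin":0},{"offset":[0,0,0],"spin":0}]' -
python3 -m crank '[{"offset":[0,0,0],"spin":0},{"offset":[0,0,0],"spin":0},{"offset":[0,0,0],"spin":0},{"offset":[0,0,0],"spin":0},{"offset":[0,0,0],"spin":0},{"offset":[0,0,0],"spin":0},{"offset":[0,0,0],"spin":0}]' 0.02
python3 -m crank '[{"offset":[-0.003,0,0],"spin":0},{"offset":[-0.006,0,0],"spin":0},{"offset":[-0.010,0,0],"spin":0},{"offset":[-0.010,0,0],"spin":0},{"offset":[-0.008,0,0],"spin":0},{"offset":[-0.003,0,0],"spin":0},{"offset":[0,0,0],"spin":0}]' -
python3 - <<'E'
from rig import bot
from h import *
s=bot.read_state(); go(s,[.4405,-.0288,.382],7.5)
E
```

```text
time_s: 44.2
position: [0.5478, -0.3263, 0.3442]
tcp_rot: [[0.001, -0.131, 0.991], [-0.001, 0.991, 0.131], [-1.0, -0.001, 0.001]]
force: [0.9, 0.2, 1.3]
opening: 1.002
time_s: 44.9
position: [0.5476, -0.3261, 0.3436]
tcp_rot: [[0.0, -0.131, 0.991], [-0.0, 0.991, 0.131], [-1.0, -0.0, 0.0]]
force: [1.1, 0.8, -0.0]
opening: 0.561
time_s: 45.6
position: [0.5476, -0.3262, 0.3845]
tcp_rot: [[0.001, -0.131, 0.991], [-0.001, 0.991, 0.131], [-1.0, -0.001, 0.001]]
force: [0.4, 0.9, -2.5]
opening: 0.56
t 45.6 pos [ 0.5476 -0.3262  0.3845] yaw 7.51 tilt [ 0.001 -0.001 -1.   ] offset [ 0.0021  0.3088 -0.0673] spin 0.0001 F [ 0.4  0.9 -2.5] open 48.7
```

```bash
python3 -m crank '[{"offset":[0,0.008,-0.0025],"spin":0},{"offset":[0,0.016,-0.0045],"spin":0},{"offset":[0,0.026,-0.0065],"spin":0},{"offset":[0,0.030,-0.0072],"spin":0},{"offset":[0,0.030,-0.0072],"spin":0},{"offset":[0,0.030,-0.0072],"spin":0},{"offset":[0,0.030,-0.0072],"spin":0},{"offset":[0,0.030,-0.0072],"spin":0},{"offset":[0,0.030,-0.0065],"spin":0},{"offset":[0,0.030,-0.006],"spin":0},{"offset":[0,0.026,-0.003],"spin":0},{"offset":[0,0.014,-0.0015],"spin":0}]' -
python3 -m crank '[{"offset":[0,0.007,-0.001],"spin":0},{"offset":[0,0,0],"spin":0},{"offset":[0,0,0],"spin":0},{"offset":[0,0,0],"spin":0}]' -
python3 - <<'E'
from rig import bot
from h import *
s=bot.read_state(); go(s,[.4405,-.0305,.3486],7.5)
c=bot.capture("wrist"); cv2.imwrite("pics/p_wrist.png",c["pixels"])
E
```

```text
time_s: 46.8
position: [0.4407, -0.0352, 0.3832]
tcp_rot: [[-0.003, -0.132, 0.991], [0.001, 0.991, 0.132], [-1.0, 0.002, -0.002]]
force: [0.3, -1.0, -3.3]
opening: 0.561
time_s: 47.2
position: [0.4411, -0.0315, 0.3836]
tcp_rot: [[0.001, -0.13, 0.992], [-0.001, 0.992, 0.13], [-1.0, -0.001, 0.001]]
force: [-0.1, -1.1, -2.9]
opening: 0.561
t 47.2 pos [ 0.4411 -0.0315  0.3836] yaw 7.45 tilt [ 0.001 -0.001 -1.   ] offset [ 0.035   0.0011 -0.0005] spin -0.0009 F [-0.1 -1.1 -2.9] open 48.8
```

View pics/p_wrist.png

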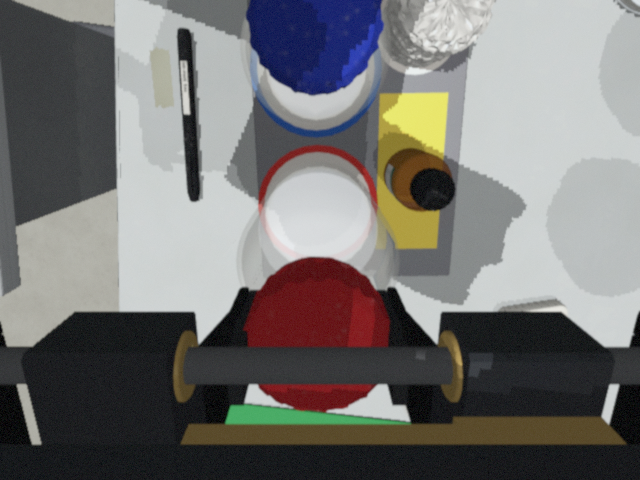

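The red bottle hangs over its disc (rim top at (318,150)), and the amber and blue bottle are undisturbed. Lowering.

```bash
python3 -m crank '[{"offset":[0.006,0.0008,-0.0004],"spin":0},{"offset":[0.010,0,0],"spin":0},{"offset":[0.010,0,0],"spin":0},{"offset":[0.005,0,0],"spin":0},{"offset":[0.002,0,0],"spin":0},{"offset":[0.0015,0,0],"spin":0},{"offset":[0,0,0],"spin":0},{"offset":[0,0,0],"spin":0}]' -
python3 - <<'E'
from rig import bot
from h import *
s=bot.read_state(); go(s,[.4405,-.0305,.3486],7.5)
E
```

```text
time_s: 48.05
position: [0.4401, -0.0298, 0.3493]
tcp_rot: [[0.001, -0.131, 0.991], [-0.0, 0.991, 0.131], [-1.0, -0.0, 0.001]]
force: [-0.5, 0.3, -3.2]
opening: 0.566
t 48.05 pos [ 0.4401 -0.0298  0.3493] yaw 7.51 tilt [ 0.001 -0.    -1.   ] offset [ 0.0007 -0.0007  0.0003] spin 0.0002 F [-0.5  0.3 -3.2] open 49.3
```

```bash
python3 -m crank '[{"offset":[0.0008,-0.0006,0.0003],"spin":0},{"offset":[0.0003,0,0],"spin":0},{"offset":[0,0,0],"spin":0},{"offset":[0,0,0],"spin":0}]' -
python3 -m crank '[{"offset":[0,0,0],"spin":0},{"offset":[0,0,0],"spin":0},{"offset":[0,0,0],"spin":0},{"offset":[0,0,0],"spin":0},{"offset":[0,0,0],"spin":0},{"offset":[0,0,0],"spin":0},{"offset":[-0.01,0,0],"spin":0},{"offset":[-0.02,0,0],"spin":0},{"offset":[-0.03,0,0],"spin":0},{"offset":[-0.02,0,0],"spin":0},{"offset":[0,0,0],"spin":0}]' 0.087
python3 -m crank '[{"offset":[0,-0.03,0],"spin":0},{"offset":[0,-0.04,0],"spin":0},{"offset":[0,-0.04,0],"spin":0},{"offset":[0,-0.04,0],"spin":0},{"offset":[0,-0.04,0],"spin":0},{"offset":[0,-0.04,-0.01],"spin":0},{"offset":[0,-0.04,-0.01],"spin":0},{"offset":[0,-0.04,-0.01],"spin":0},{"offset":[0,-0.04,-0.02],"spin":0},{"offset":[0,-0.03,-0.02],"spin":0},{"offset":[0,-0.02,-0.02],"spin":0},{"offset":[0,0,0],"spin":0}]' -
cat > chk.py <<'E'
from rig import bot
from h import *
from scipy.optimize import least_squares
print(bot.read_state()["position"])
for n in ("top","scene"):
    c=bot.capture(n); cv2.imwrite(f"pics/q_{n}.png",c["pixels"]); P=cloud(c)
    for nm,cx,cy,zl,zh in (("red",.44,-.029,.19,.215),("blue",.425,.083,.175,.2),("amber",.516,.009,.075,.1),("flask",.5,.123,.07,.1)):
        T=P[(P[:,2]>zl)&(P[:,2]<zh)&(np.hypot(P[:,0]-cx,P[:,1]-cy)<.045)]
        if len(T)>5: print(n,nm,len(T),cv2.minEnclosingCircle((T[:,:2]*1000).astype(np.float32)))
    B=P[(P[:,2]>.02)&(P[:,2]<.036)&(abs(P[:,0]-.402)<.06)&(abs(P[:,1]-.332)<.09)]; print(n,"boat",len(B),rect(B))
    H,S,V=cv2.split(cv2.cvtColor(c["pixels"],cv2.COLOR_BGR2HSV)); red=((H<6)|(H>174))&(S>110); blu=(H>105)&(H<125)&(S>110)
    for nm,m,cx,cy in (("pr",red,.44,-.029),("pb",blu,.425,.082)):
        v,u=np.nonzero(m); W=onz(c,np.stack([u,v],1),.008); W=W[abs(np.hypot(W[:,0]-cx,W[:,1]-cy)-.05)<.012]
        f=least_squares(lambda a:np.hypot(W[:,0]-a[0],W[:,1]-a[1])-a[2],[cx,cy,.05],loss="soft_l1",f_scale=.002); print(n,nm,len(W),f.x.round(4))
E
python3 chk.py
```

```text
time_s: 48.45
position: [0.4406, -0.0304, 0.3485]
tcp_rot: [[0.001, -0.131, 0.991], [-0.0, 0.991, 0.131], [-1.0, -0.0, 0.001]]
force: [-0.9, 1.4, 5.8]
opening: 0.558
time_s: 49.55
position: [0.4411, -0.0305, 0.431]
tcp_rot: [[0.007, -0.131, 0.991], [-0.002, 0.991, 0.131], [-1.0, -0.003, 0.007]]
force: [0.3, -0.0, 0.4]
opening: 1.001
time_s: 50.75
position: [0.4012, -0.4417, 0.4267]
tcp_rot: [[-0.002, -0.126, 0.992], [-0.0, 0.992, 0.126], [-1.0, 0.0, -0.002]]
force: [-0.1, -0.6, -0.2]
opening: 1.001
[ 0.40124659 -0.44171225  0.42665646]
top red 463 ((440.4826354980469, -28.61082649230957), 26.858144760131836)
top blue 676 ((425.056640625, 82.2073745727539), 26.89491844177246)
top amber 168 ((515.0626220703125, 8.242380142211914), 14.561330795288086)
top flask 639 ((499.34600830078125, 122.686767578125), 30.10902976989746)
top boat 604 (array([0.4034584 , 0.32980692]), array([ 47.43548203, 123.17050934]), 3.691274881362915)
top pr 258 [ 0.436  -0.0346  0.0556]
top pb 411 [0.4243 0.0819 0.0504]
scene red 564 ((439.62139892578125, -28.921228408813477), 28.44676971435547)
scene blue 488 ((424.1651916503906, 83.76854705810547), 28.527027130126953)
scene amber 160 ((504.0946960449219, -0.3516874313354492), 28.464719772338867)
scene flask 487 ((493.3941345214844, 119.33236694335938), 37.00692367553711)
scene boat 341 (array([0.4025957 , 0.33125229]), array([ 47.43561172, 123.69562531]), 2.882763385772705)
scene pr 194 [ 0.4402 -0.0278  0.05  ]
scene pb 47 [0.4239 0.0831 0.0505]
```

View pics/q_scene.png

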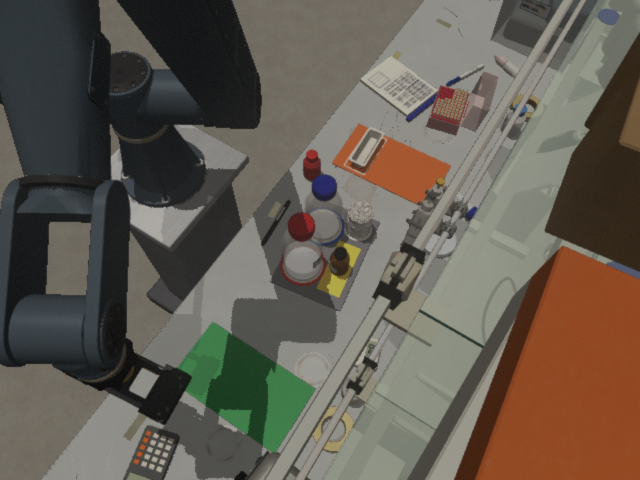

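View pics/q_top.png

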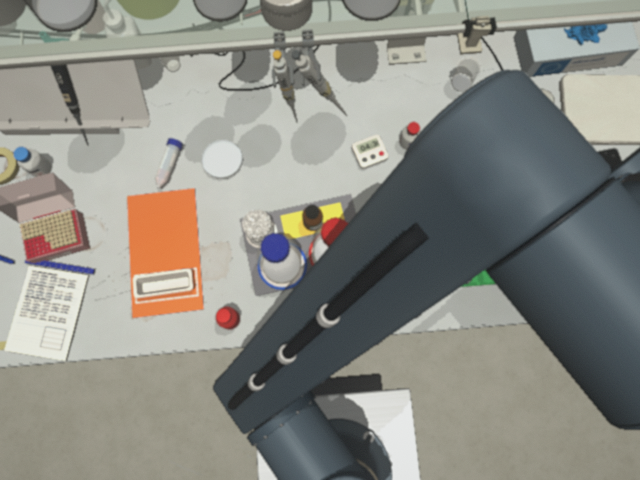

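The boat lies in the outline (top (165,284)) and the amber stands in the middle of the yellow place (top (312,217)). The red and blue bottles are upright on their own discs, the flask has not moved, and the robot is clear of everything. Handing in.

```bash
python3 -c "
from rig import bot
print(bot.hand_in())"
```

```text
the job is handed in; nothing more can be done
None
```

The job was done in the order asked and handed in at about 51 s of the 128 s allowed. I parked both big bottles on the green mat, then laid the boat in the white outline. The brown bottle went into the yellow place, and the blue and then the red bottle went back onto their own discs.

**Last checks:**

| Thing | Result |
|---|---|
| Red and blue bottles | Caps within about 1 mm of their disc centres, both upright |
| Brown bottle | Within about 1.5 mm of the middle of the yellow place |
| Boat | About 1 mm off the outline's centre, turned about 1.5° or less from it |
| Flask | Within about 1 mm of where it started (top camera) |
| Forces | The readings at the end of each move call stayed below about 7 N |

Some readings disagreed:
- **Red disc:** the top camera's circle fit was off by several mm because the arm hid part of the disc. The scene camera's fit agreed with the earlier ones.
- **Brown bottle and flask:** the scene camera's circle fits came out far too large, because the circles picked up other points. I used the top camera for both.

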